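Change over a board fixture: clear it, draw the plate from a stack, pin it

TASK

Move every finished module out of the fixture's channel into the yellow tray, each flat on the tray's floor, and draw the orange carrier plate out from under the stack of cases past the two posts, leaving the cases stacked and standing where they are (do not unstack them). Lay the plate flat in the fixture's channel, between the rails with its lug towards the blue bracket, then lock it: push the pin from outside through the bracket's eye and on through the lug's eye until its red grip is up against the bracket. Leave everything else on the bench alone.

Things in the scene. Friction and masses are not known exactly. Their poses are not given: they have to be found in the camera images.
- fixture: Fixture, fixed to the table: dark steel bed 250 x 95 mm (x -150 to 100), top at z = 10 mm, two low aluminium rails along it, a blue upright bracket near its -x end. Origin: on the table under the middle of the seated plate's place; x runs along the channel away from the bracket, z up. The seated plate's frame is at (0, 0, 10) mm here, axes alike; its lug then stands 38 mm inside the bracket.
- bracket_eye (a point): Centre of the 14 mm square through eye in the blue bracket, at (-133, 0, 40) mm in the fixture's frame; the eye's axis is the fixture's x. The bracket is 10 mm thick (x = -138 to -128 mm), 50 mm wide, its top at z = 62 mm.
- channel (a point): Middle of the channel on the bed's top, at (0, 0, 10) mm in the fixture's frame, same axes. The channel is 75 mm wide (plate 70 mm); rails run from x = -120 to 100 mm, 9 mm wide, tops 12 mm above the bed. A low end stop, 6 mm high, closes it at x = 96 mm (6 mm past the seated plate's end).
- rack: Two fixed steel stop posts (12 mm diameter, 45 mm high) in front of the stack of cases, thin black mat behind. Origin: on the table under the middle of the stack's place; posts at x = -53, y = +-47 mm. The stack stands just behind them (+x side); they hold it back while the plate is pulled in the rack's -x direction between them (gap 82 mm, plate 70 mm).
- plate: Orange plastic carrier plate, 180 (x) x 70 x 8 mm, 0.16 kg, flat on the table under the stack. Origin: centre of its underside. It lies about 40 mm to the -x side of the rack's frame at the start and is clear of the stack beyond 136 mm. Pulling it takes 5 to 15 N. An upright lug at its -x end serves as handle and sticks out 77 mm from the stack.
- plate_eye (a point): Centre of the 14 mm square through eye in the plate's lug, at (-86, 0, 30) mm in the plate's frame; axis along the plate's x. The lug is 8 mm thick (x = -90 to -82 mm), 40 mm wide along y, its top 48 mm above the plate's underside; grip its two broad faces, fingers closing along x.
- pin: Locking pin, about 0.08 kg, lying on the table: a red square grip 40 x 24 x 24 mm (long along x) with a coaxial round steel shaft of 10 mm diameter out of its +x face, 85 mm long with a tapered tip. Origin: centre of the underside of the grip as built (12 mm off the pin's axis along its z); the shaft runs from x = 20 to x = 105 mm.
- pin_tip (a point): The pin's very tip, on its axis, at (105, 0, 12) mm in the pin's frame. With the pin fully home the tip is at x = -53 mm in the fixture's frame.
- tray: Yellow open tray for finished modules, fixed to the table: 122 (x) x 144 (y) mm, 16 mm high, walls 4 mm. Origin: centre of its underside.
- tray_in (a point): Centre of the tray's inner floor; inside it is 114 (x) x 136 (y) mm: room for four modules, two by two.
- case_low: Lowest (blue) component case of the stack on the plate: 90 (x) x 110 (y) x 28 mm, about 0.16 kg. Origin: centre of its underside. Not fastened.
- case_mid: Second (grey) component case, on the blue one: 90 (x) x 110 (y) x 28 mm, about 0.16 kg. Origin: centre of its underside. Not fastened.
- case_left: Narrow black case with a paper label, on the +y half of the grey one: 90 (x) x 52 (y) x 28 mm, about 0.08 kg; absent in some runs. Origin: centre of its underside. Not fastened.
- case_right: Narrow black case with a paper label, on the -y half of the grey one: 90 (x) x 52 (y) x 28 mm, about 0.08 kg; absent in some runs. Origin: centre of its underside. Not fastened.
- module0: Finished power module 0 (2 to 4 of the four are present), lying in the fixture's channel at the start: green board 40 (x) x 50 (y) x 5 mm with a black finned heat sink 26 (x) x 22 (y) mm on its middle, top 35 mm above the underside; about 0.06 kg. Origin: centre of the board's underside. Take it by the heat sink.
- module1: Finished power module 1 (2 to 4 of the four are present), lying in the fixture's channel at the start: green board 40 (x) x 50 (y) x 5 mm with a black finned heat sink 26 (x) x 22 (y) mm on its middle, top 35 mm above the underside; about 0.06 kg. Origin: centre of the board's underside. Take it by the heat sink.
- module2: Finished power module 2 (2 to 4 of the four are present), lying in the fixture's channel at the start: green board 40 (x) x 50 (y) x 5 mm with a black finned heat sink 26 (x) x 22 (y) mm on its middle, top 35 mm above the underside; about 0.06 kg. Origin: centre of the board's underside. Take it by the heat sink.
- module3: Finished power module 3 (2 to 4 of the four are present), lying in the fixture's channel at the start: green board 40 (x) x 50 (y) x 5 mm with a black finned heat sink 26 (x) x 22 (y) mm on its middle, top 35 mm above the underside; about 0.06 kg. Origin: centre of the board's underside. Take it by the heat sink.
- spool: Bystander: aluminium solder spool, 56 mm diameter, 40 mm high; not part of the job.
- flux: Bystander: amber flux bottle, 36 mm diameter, 75 mm high; not part of the job.
- driver: Bystander: screwdriver with a yellow handle, 150 mm long; not part of the job.
- jar: Bystander: small jar, 44 mm diameter, 45 mm high; not part of the job.
- mug: Bystander: blue mug, 76 mm diameter, 85 mm high; not part of the job.
- block: Bystander: steel block 50 x 30 x 18 mm; not part of the job.

How it is judged:
On the way, in this order (a step that is already met when the one before it is completed fails the run):
1. the plate is drawn clear of the stack, the cases still stacked and standing in place (x of plate in the frame of rack below -0.136 m and angle between each of case_low, case_mid, case_left, case_right's own z axis and vertical below 0.06 rad and distance of each of case_low, case_mid, case_left, case_right from where it was at the start of the episode below 0.03 m), for 0.2 s.
2. the plate lies flat in the fixture's channel, lug towards the bracket (z of plate in the frame of fixture between 0.007 and 0.013 m and y of plate in the frame of fixture between -0.006 and 0.006 m and x of plate in the frame of fixture between -0.012 and 0.012 m and x of plate_eye in the frame of fixture below -0.05 m and angle between plate's own z axis and vertical below 0.04 rad and angle between the x axis of plate and the x axis of fixture, either way round below 0.08 rad), for 0.2 s.
3. the pin is through the bracket's eye and the lug's eye (all of step 2 and x of pin_tip in the frame of fixture between -0.066 and -0.04 m and y of pin_tip in the frame of fixture between -0.008 and 0.008 m and z of pin_tip in the frame of fixture between 0.031 and 0.049 m and angle between the x axis of pin and the x axis of fixture, either way round below 0.15 rad), for 0.2 s.
At the end, for the whole second after the job is handed in: Plate flat in the channel (12 mm along, 6 mm across, 3 mm in height); pin through bracket and lug, grip within 13 mm of the bracket; every module flat on the tray floor; cases upright, each within 30 mm of its start; all at rest and released (all of step 3 and x of module0 in the frame of tray_in between -0.05 and 0.05 m and y of module0 in the frame of tray_in between -0.06 and 0.06 m and z of module0 in the frame of tray_in between -0.004 and 0.006 m and angle between each of module0, module1, module2, module3's own z axis and vertical below 0.12 rad and x of module1 in the frame of tray_in between -0.05 and 0.05 m and y of module1 in the frame of tray_in between -0.06 and 0.06 m and z of module1 in the frame of tray_in between -0.004 and 0.006 m and x of module2 in the frame of tray_in between -0.05 and 0.05 m and y of module2 in the frame of tray_in between -0.06 and 0.06 m and z of module2 in the frame of tray_in between -0.004 and 0.006 m and x of module3 in the frame of tray_in between -0.05 and 0.05 m and y of module3 in the frame of tray_in between -0.06 and 0.06 m and z of module3 in the frame of tray_in between -0.004 and 0.006 m and angle between each of case_low, case_mid, case_left, case_right's own z axis and vertical below 0.06 rad and distance of each of case_low, case_mid, case_left, case_right from where it was at the start of the episode below 0.03 m and linear speed of each of plate, pin, case_low, case_mid, case_left, case_right, module0, module1, module2, module3 below 0.02 m/s and contact force between each of plate, pin and the fingers below 0.1 N); the robot touches nothing.
It fails at once if a case is tipped over or carried off (angle between any of case_low, case_mid, case_left, case_right's own z axis and vertical above 0.35 rad or distance of any of case_low, case_mid, case_left, case_right from where it was at the start of the episode above 0.06 m).
It fails at once if a bystander is disturbed (moved more than 40 mm) (distance of any of spool, flux, driver, jar, mug, block from where it was at the start of the episode above 0.04 m).
Of module0, module1, module2, module3 only 2 to 4 are there at a start; the rules pass over those that are not, and their reading is None.
Of case_left, case_right only 1 to 2 are there at a start; the rules pass over those that are not, and their reading is None.
At some moment in a run one of module0, module1, module2, module3 may be knocked a few centimetres aside while the robot is not near it.
Once in a run the grip may slacken for a moment while it holds something.
It also fails if it takes over 208 s, if anything falls off the work surface, if the arm or the gripper's body presses on something with over 40 N, if the wrist force passes 120 N, or if a joint passes its speed limit or range.

ROBOT

A 7-joint arm with a two-finger parallel gripper is mounted at the origin on the work surface. World frame = base frame: x ahead of the robot, y to its left, z up, the work surface at z = 0. Lengths are in m, angles in rad, forces in N, time in s.
With the tool pointing down it reaches from about 0.35 to 0.775 m from the base axis. Payload 3.1 kg.
Tool frame: the origin (TCP) lies at the very end of the fingers, on their centre line; the grasp point (between the pads) lies 19 mm behind it (arm.tcp_to_grasp is the distance from the TCP to the grasp point, in m); z points along the fingers, y is the line along which they close (so a half turn about z gives the same grasp; the last joint's range is limited). The gripper opens to 85 mm and grips with 20 to 120 N. Pads are 22 mm wide; open, the fingers measure 114 mm over their backs; the gripper's body (76 mm by 85 mm) begins 54 mm behind the grasp point. The pads swing forward as they close: fully open they stand 13 mm farther back than shut.
Start: joints at [1.193, 0.311, 0.014, 1.512, -0.004, 1.319, -0.027], TCP at [0.181, -0.519, 0.231] pointing down, gripper open.
Joint ranges: [-2.7, 2.7], [-0.3, 1.91], [-1.27, 1.3], [0.12, 2.57], [-1.44, 4.58], [0.2, 2.03], [-3.05, 3.05]. Speed limits (rad/s): [2.79, 2.79, 3.14, 3.14, 3.14, 3.14, 3.14].

INTERFACE

Orientations are given as a unit quaternion [x, y, z, w].
In Python, from workcell import sensors, camera, arm gives the robot as it stands.
- The arm moves only by the tool carry_out, never from a script. Its argument "rows" is a list of rows, each an object of numbers: "x", "y", "z": the shift along the tool's x, y, z in m; "wx", "wy", "wz": the turn, a rotation vector about the tool's x, y, z in rad; "claw": the opening, from 0 (shut) to 1 (fully open). A call has 1 to 12 rows; each row is the pose to reach, as a shift and turn from the pose commanded when the call began, along the tool's axes at that moment; what a row does not reach only later rows make up. A row lasts 1/10 s, in which the tool goes at most 50 mm and 8.59 degrees, less where a joint would pass 70% of its speed; a pose out of reach is approached as far as the arm can. A call with a gripper value outside its range is refused whole. The fingers move at their own pace and stop on an object; "newtons" is the grip in N (left out, the last holds). Time passes only in rows, so rows that repeat a pose let the fingers close. It gives the time, the measured TCP pose, the force, the opening and the grip force at its end, in the units of the state.
- sensors.read_state(): the state, without advancing time (a new reading comes with each control period).
- camera(name): name is "side" or "top"; returns a dict with "img" (420x560x3 uint8, red, green, blue), "fx", "fy", "cx", "cy" (pixels), "position" and "attitude" of the camera in the world. Camera axes: x right, y up, looking along -z (the intrinsics and any distortion apply to the point x, -y, -z); pixel columns grow to the right and rows downward; lengths in m; the calibration is good to about 2 mm. A picture is of the moment at which its call begins. There is no depth.
- arm.job_done(): hands the job in; it is judged then, once.
The state is a dict: "t": time; "joint_positions": joint angles; "joint_velocities": joint speeds; "joint_torque": joint torques, N m; "ee_pos": TCP position; "tool_rot": TCP orientation; "contact_force": force on the tool from outside, world axes, zero at the start; "torque": the same for the moment, N m; "finger_gap": opening from 0.0 (shut) to 1.0 (fully open); "grasp_force": force on a finger pad.
Only numpy, scipy, OpenCV 4.12 (cv2) and the standard library are available. Lean on these libraries where they do the work, as an engineer would, in place of code of your own. Each camera call takes 0.05 s, during which the arm holds its last target. There are 200 camera calls.

## Working session

There is one attempt and no reset: what is moved stays moved. The work goes in short steps, Python scripts to look and compute and a tool call to move; the robot and the scene stay as the last step left them, time stands still between calls to the robot, and variables do not carry over. Pictures are saved under pics/ and viewed, at most 14 in all, crops included, and the job is handed in when it is done.

Besides the shell and the picture viewer there is one more tool, called by a JSON object that holds its "api" and its "payload". carry_out: Moves the arm, as the interface text tells. Its arguments: {"type":"object","properties":{"rows":{"type":"array"},"newtons":{"type":"number"}},"required":["rows"]}

```bash
ls; mkdir -p pics
python3 - <<'E'
from workcell import sensors,camera,arm
import cv2
for n in("top","side"):
    c=camera(n); cv2.imwrite(f"pics/{n}0.png",c["img"][:,:,::-1]); print({k:v for k,v in c.items() if k!="img"})
print(sensors.read_state(), arm.tcp_to_grasp)
E
```

```text
pics
{'fx': 471.85615086925674, 'fy': 471.85615086925674, 'cx': 282.88591307846644, 'cy': 210.73696067843275, 'position': array([ 0.37884334, -0.01099476,  1.22274252]), 'attitude': array([ 0.05450826, -0.05772946, -0.70432458,  0.70542401])}
{'fx': 386.62580485993465, 'fy': 386.62580485993465, 'cx': 281.5183887603109, 'cy': 208.0830679310823, 'position': array([ 0.39276795, -0.66458692,  0.82406929]), 'attitude': array([ 0.36062891, -0.05785512, -0.13440701,  0.92115923])}
{'t': 0.1, 'joint_positions': array([ 1.1932438 ,  0.31167812,  0.01397962,  1.51290069, -0.00442676,
        1.31923937, -0.02723516]), 'joint_velocities': array([ 0.0002161 , -0.00053853,  0.00093229, -0.00441384,  0.00022671,
       -0.00212346,  0.00022823]), 'joint_torque': array([ 6.12384902e-04, -3.80852401e+01,  1.46334688e-01, -2.31240571e+01,
        1.21513908e-02,  8.08935467e-03,  1.60308520e-05]), 'ee_pos': array([ 0.18107287, -0.5186284 ,  0.23031028]), 'tool_rot': array([ 9.85928934e-01,  1.67161396e-01, -2.13708841e-04, -1.07630288e-03]), 'contact_force': array([ 0.74847576, -0.09501687, -0.03458153]), 'torque': array([ 0.00624608, -0.01277119,  0.00691979]), 'grasp_force': 0.0, 'finger_gap': 1.000850358054836} 0.0187
```

View pics/top0.png

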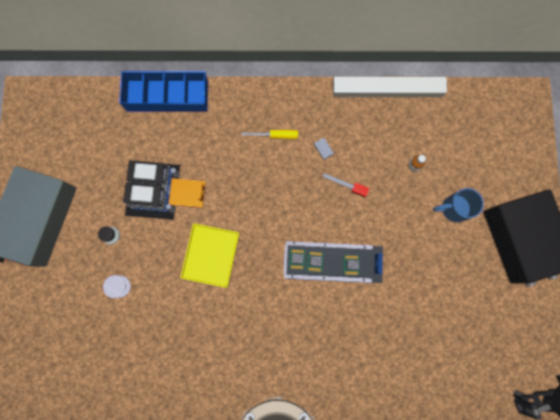

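View pics/side0.png

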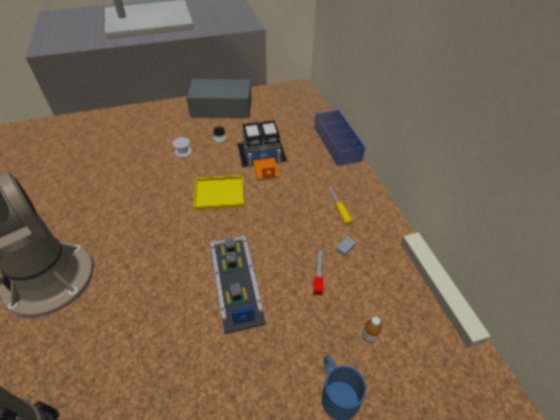

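Top view shows fixture at (333,262) with bracket at right (377,263), 3 modules at (297,258), (316,261), (353,265); the tray at (210,255); stack at (153,190) with lug towards (204,193); the pin's grip at (361,190) with shaft up-left to (323,177).

```bash
cat > h.py <<'E'
from workcell import sensors,camera,arm
import numpy as np, cv2
from scipy.spatial.transform import Rotation as R
def ray(c,u,v):
    d=R.from_quat(c["attitude"]).apply([(u-c["cx"])/c["fx"],-(v-c["cy"])/c["fy"],-1]); return np.array(c["position"]),d
def plane(c,u,v,z):
    p,d=ray(c,u,v); return p+d*(z-p[2])/d[2]
def tri(c1,a,c2,b):
    p,d=ray(c1,*a); q,e=ray(c2,*b); s=np.linalg.lstsq(np.c_[d,-e],q-p,rcond=None)[0]
    x,y=p+s[0]*d,q+s[1]*e; return (x+y)/2,np.linalg.norm(x-y)
def proj(c,P):
    l=R.from_quat(c["attitude"]).inv().apply(np.array(P)-c["position"]); return np.array([c["cx"]+c["fx"]*l[0]/-l[2],c["cy"]-c["fy"]*l[1]/-l[2]])
def hsv(c): return cv2.cvtColor(c["img"],cv2.COLOR_RGB2HSV)
def blobs(m,amin=15,roi=None):
    m=m.astype(np.uint8)
    if roi: z=np.zeros_like(m); x0,y0,x1,y1=roi; z[y0:y1,x0:x1]=m[y0:y1,x0:x1]; m=z
    n,l,s,ce=cv2.connectedComponentsWithStats(m); out=[]
    for i in range(1,n):
        if s[i,4]>=amin:
            ys,xs=np.nonzero(l==i); out.append((ce[i],s[i,4],cv2.minAreaRect(np.c_[xs,ys].astype(np.float32)),np.c_[xs,ys]))
    return sorted(out,key=lambda b:-b[1])
def go(pos,yaw=None,z=None):
    """shift/turn in tool axes to reach world pos; yaw = world angle of tool y axis, tool down"""
    s=sensors.read_state(); T=R.from_quat(s["tool_rot"]); d=T.inv().apply(np.array(pos)-s["ee_pos"]); w=None
    if yaw is not None:
        # tool down: z=-Z, y=(cos,sin,0), x=y cross z
        y=np.array([np.cos(yaw),np.sin(yaw),0]); zz=np.array([0,0,-1.]); G=R.from_matrix(np.c_[np.cross(y,zz),y,zz])
        w=(T.inv()*G).as_rotvec()
    return d.round(4),None if w is None else w.round(4)
def save(c,name,roi,k):
    x0,y0,x1,y1=roi; cv2.imwrite(f"pics/{name}.png",cv2.resize(c["img"][y0:y1,x0:x1,::-1],None,fx=k,fy=k,interpolation=cv2.INTER_CUBIC))
E
python3 - <<'E'
from h import *
t=camera("top"); s=camera("side")
a=cv2.resize(t["img"][225:300,275:395],None,fx=6,fy=6,interpolation=cv2.INTER_CUBIC)
cv2.imwrite("pics/fx.png",a[:,:,::-1])
save(t,"stk",(115,150,215,225),7)
H=hsv(t);h,S,V=H[...,0],H[...,1],H[...,2]
red=((h<5)|(h>174))&(S>150)&(V>120)
org=(h>=7)&(h<20)&(S>220)&(V>180)
yel=(h>24)&(h<36)&(S>180)&(V>120)
blu=(h>100)&(h<125)&(S>150)
for n,m,z in(("red",red,.024),("org",org,.008),("yel",yel,.016),("blu",blu,.03)):
    for ce,A,rect,_ in blobs(m,15)[:6]:
        print(n,ce.round(1),A,plane(t,*ce,z).round(4),[plane(t,*p,z)[:2].round(4).tolist() for p in cv2.boxPoints(rect)])
E
```

```text
red [360.1 189.5] 133 [ 0.6272 -0.2167  0.024 ] [[0.623, -0.1944], [0.6459, -0.2038], [0.6315, -0.2389], [0.6087, -0.2293]]
yel [209.7 255.1] 2658 [0.4572 0.1701 0.016 ] [[0.4003, 0.2432], [0.5421, 0.217], [0.5159, 0.0966], [0.375, 0.125]]
yel [283.9 133.4] 209 [ 0.7805 -0.0189  0.016 ] [[0.7899, 0.0182], [0.7901, -0.0537], [0.7707, -0.0537], [0.7705, 0.0181]]
blu [163.7  90.5] 3170 [0.894  0.3018 0.03  ] [[0.946, 0.4183], [0.9468, 0.1905], [0.8426, 0.1877], [0.8419, 0.4125]]
blu [378.2 263.1] 87 [ 0.437  -0.2564  0.03  ] [[0.4598, -0.2516], [0.4598, -0.2617], [0.4147, -0.2603], [0.4147, -0.2502]]
```

View pics/fx.png

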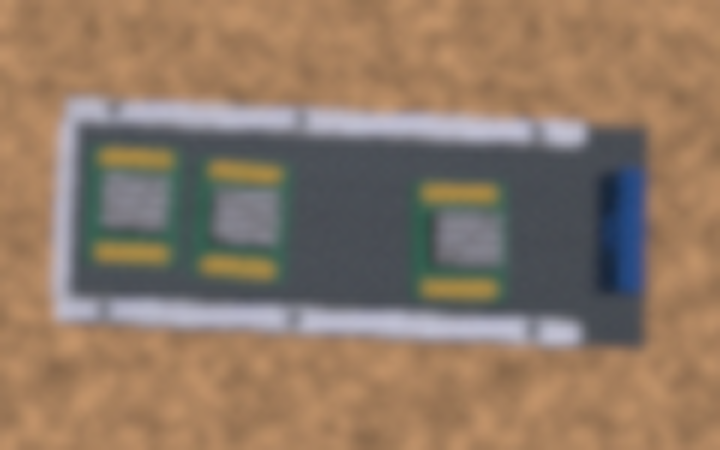

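View pics/stk.png

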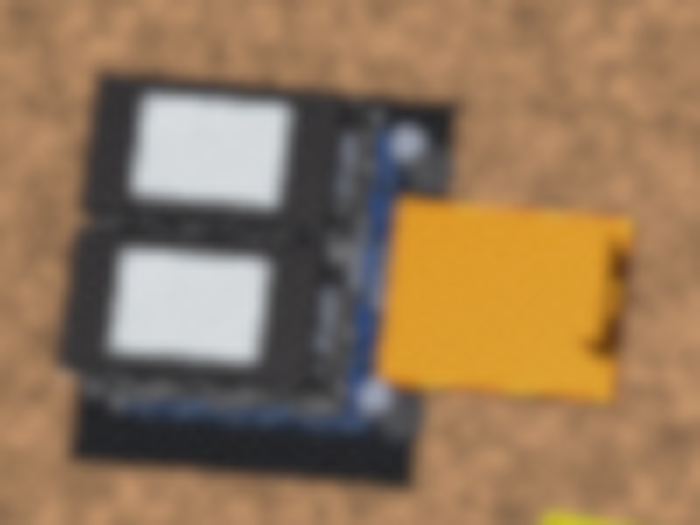

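The fixture crop shows the bed with both rails clear, the bracket at right (crop 625,230), module heat sinks at crop (137,200), (245,218), (470,237). The stack crop shows two labelled black cases and the orange plate at crop x 380–630 with the lug at (610,300).

Run:
```python
from h import *
t=camera("top"); s=camera("side")
H=hsv(t);h,S,V=[H[...,i].astype(int) for i in range(3)]
for p in[(280,262),(340,262),(200,190),(344,183),(150,190),(300,247),(330,179),(299,250),(205,190)]: print(p,H[p[1],p[0]])
rail=(S<70)&(V>150)
for ce,A,rect,px in blobs(rail,20,(270,235,395,290))[:6]:
    print("rail",A,ce.round(1),[np.round(p,1).tolist() for p in cv2.boxPoints(rect)])
# upper/lower rail lines from columns 292..368
for lo,hi in((238,256),(270,286)):
    P=[]
    for u in range(294,368):
        col=np.clip(V[lo:hi,u]-120,0,None)*(S[lo:hi,u]<80); 
        if col.sum()>50: P.append(plane(t,u,lo+(np.arange(hi-lo)*col).sum()/col.sum(),.022))
    P=np.array(P); k=np.polyfit(P[:,1],P[:,0],1); print("line x=k*y+b",k.round(4),len(P),np.std(P[:,0]-np.polyval(k,P[:,1])).round(5))
gold=(h>15)&(h<30)&(S>120)&(V>120)
for ce,A,rect,_ in blobs(gold,6,(285,245,365,280)): print("gold",ce.round(1),A,plane(t,*ce,.015).round(4))
org=(h>=10)&(h<24)&(S>190)&(V>190)
for ce,A,rect,px in blobs(org,100): print("org",ce.round(1),A,[np.round(p,1).tolist() for p in cv2.boxPoints(rect)],[plane(t,*p,.008)[:2].round(4).tolist() for p in cv2.boxPoints(rect)])
Hs=hsv(s);h2,S2,V2=[Hs[...,i].astype(int) for i in range(3)]
for n,m in(("red",((h2<5)|(h2>174))&(S2>150)&(V2>100)),("blu",(h2>100)&(h2<125)&(S2>150)&(V2>60)),("org",(h2>=4)&(h2<20)&(S2>220)&(V2>150))):
    for ce,A,rect,_ in blobs(m,20)[:5]: print("side",n,ce.round(1),A)
save(s,"sfx",(200,225,330,335),6)
save(s,"sst",(230,110,300,190),7)
```

```text
(280, 262) [ 14 114 164]
(340, 262) [108  31  82]
(200, 190) [ 18 204 213]
(344, 183) [114  27 179]
(150, 190) [102   6 219]
(300, 247) [110  25  91]
(330, 179) [177  15 158]
(299, 250) [ 21 122 144]
(205, 190) [ 14 125 145]
rail 530 [317.9 249.3] [[283.0, 241.0], [372.0, 241.0], [372.0, 278.0], [283.0, 278.0]]
rail 358 [331.9 278.6] [[292.79998779296875, 279.1000061035156], [293.0, 274.29998779296875], [371.1000061035156, 278.20001220703125], [370.8999938964844, 282.8999938964844]]
line x=k*y+b [0.041  0.4899] 74 0.00072
line x=k*y+b [0.0484 0.4053] 74 0.00031
gold [314.2 269. ] 22 [ 0.4224 -0.0963  0.015 ]
gold [351.  272.5] 22 [ 0.4138 -0.1896  0.015 ]
gold [315.4 253.2] 21 [ 0.4625 -0.0996  0.015 ]
gold [297.  250.8] 20 [ 0.4688 -0.0526  0.015 ]
gold [351.  256.6] 20 [ 0.4542 -0.1905  0.015 ]
gold [296.5 266.5] 20 [ 0.4288 -0.0512  0.015 ]
org [185.7 192.5] 731 [[169.5, 203.60000610351562], [172.5, 178.3000030517578], [204.10000610351562, 182.10000610351562], [201.10000610351562, 207.39999389648438]] [[0.5919, 0.2797], [0.6594, 0.2744], [0.6493, 0.1909], [0.582, 0.197]]
side red [318.  284.1] 135
side blu [242.5 312.6] 182
side org [265.  166.5] 262
```

View pics/sfx.png

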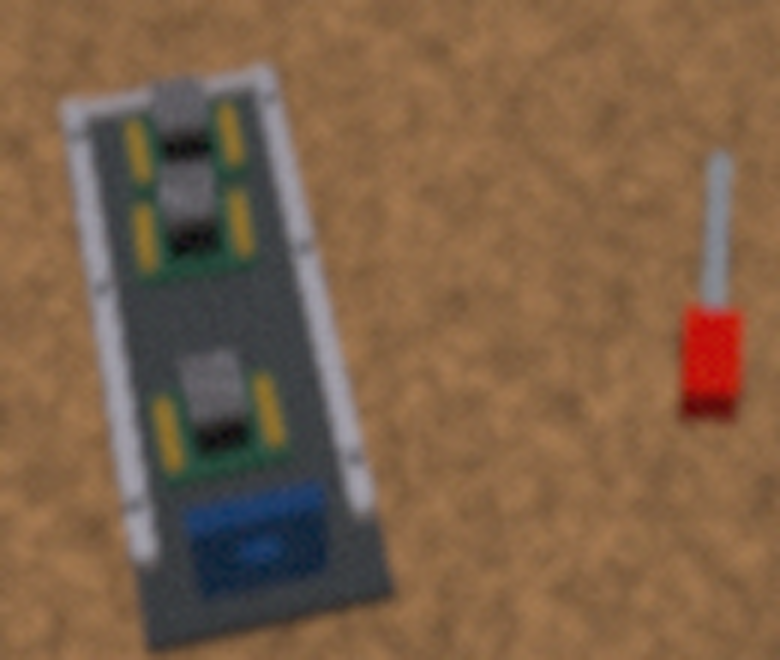

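View pics/sst.png

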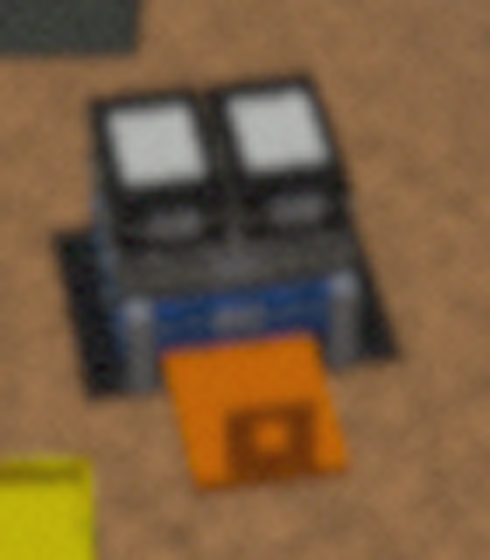

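Run:
```python
from h import *
t=camera("top"); s=camera("side")
a=np.array([.0447,1]);a/=np.linalg.norm(a); c0=np.array([.4476,0])
def al(P): return ((P[:2]-c0)@a).round(4)
f=lambda u,v:((u-2.5)/6+275,(v-2.5)/6+225)
for n,u,v,z,off in(("railR_up",587,133,.022,.12),("railR_lo",583,333,.022,.12),("bedR_up",647,130,.01,.15),("bedR_lo",645,345,.01,.15),("endL_up",65,110,.022,-.1),("endL_lo",55,310,.022,-.1)): print(n,al(plane(t,*f(u,v),z))+off)
g=lambda u,v:((u-2.5)/6+200,(v-2.5)/6+225)
print("side view")
for n,u,v,z,off in(("railL",145,562,.022,.12),("railR",362,514,.022,.12),("bedL",152,648,.01,.15),("bedR",395,597,.01,.15),("endL",65,103,.022,-.1),("endR",270,66,.022,-.1),("brTopL",190,533,.062,.138),("brTopR",325,508,.062,.138)):
    P=plane(s,*g(u,v),z); print(n,P.round(4),al(P)+off, ((P[:2]-c0)@[a[1],-a[0]]).round(4))
# pin, from red grip+shaft
def pinpx(c,roi):
    H=hsv(c);h,S,V=[H[...,i].astype(int) for i in range(3)]
    red=((h<5)|(h>174))&(S>150)&(V>100); sh=(S<60)&(V>110)
    r=blobs(red,15)[0]; b=blobs(sh,8,roi); return r,b
r,b=pinpx(t,(318,170,356,192)); print("red",plane(t,*r[0],.024))
for x in b[:2]:
    px=x[3]; P=np.array([plane(t,*p,.015) for p in px]); d=np.linalg.svd(P[:,:2]-P[:,:2].mean(0))[2][0]; print(x[0],x[1],P.mean(0).round(4),d.round(4),"ext",((P[:,:2]-P[:,:2].mean(0))@d).min(),((P[:,:2]-P[:,:2].mean(0))@d).max())
P=np.array([plane(s,*p,.015) for p in blobs((lambda H:(H[...,1]<60)&(H[...,2]>100))(hsv(s)),8,(310,245,330,276))[0][3]]); print("side shaft",P.mean(0).round(4))
for u,v,z in((683,310,.024),(742,310,.024),(737,397,.024),(683,397,.024)): print("grip corner",plane(s,*g(u,v),z).round(4))
k=lambda u,v:((u-3)/7+230,(v-3)/7+110)
# lug outline in side: bottom of plate front corners, lug top
for n,u,v,z in(("plL",200,488,.004),("plR",347,465,.004),("lugTopL",228,412,.048),("lugTopR",312,400,.048),("eye",272,437,.030)): print(n,plane(s,*k(u,v),z).round(4))
k=lambda u,v:((u-3)/7+115,(v-3)/7+150)
for n,u,v,z in(("pl TR",635,216,.008),("pl BR",612,402,.008),("pl TL",400,198,.008),("pl BL",378,380,.008),("lug TR",630,238,.048),("lug BR",612,355,.048),("postT",408,143,.045),("postB",374,397,.045)): print("top",n,plane(t,*k(u,v),z).round(4))
```

```text
railR_up -0.123
railR_lo -0.12260000000000001
bedR_up -0.12100000000000002
bedR_lo -0.12129999999999999
endL_up -0.12110000000000001
endL_lo -0.1207
side view
railL [ 0.3944 -0.2399  0.022 ] -0.12210000000000001 -0.0425
railR [ 0.4768 -0.2439  0.022 ] -0.12240000000000001 0.04
bedL [ 0.3903 -0.268   0.01  ] -0.12029999999999999 -0.0453
bedR [ 0.4812 -0.2741  0.01  ] -0.12229999999999999 0.0458
endL [ 0.4024 -0.0175  0.022 ] -0.11950000000000001 -0.0443
endR [ 0.4927 -0.0225  0.022 ] -0.12040000000000001 0.046
brTopL [ 0.4118 -0.2547  0.062 ] -0.118 -0.0244
brTopR [ 0.4604 -0.2588  0.062 ] -0.12 0.0243
red [ 0.62718424 -0.21678862  0.024     ]
[337.65986395 180.57823129] 147 [ 0.6527 -0.1598  0.015 ] [-0.3937 -0.9193] ext -0.04202845589717352 0.04097898990180953
side shaft [ 0.6542 -0.1552  0.015 ]
grip corner [ 0.6239 -0.1944  0.024 ]
grip corner [ 0.6468 -0.2012  0.024 ]
grip corner [ 0.6305 -0.2381  0.024 ]
grip corner [ 0.6101 -0.2321  0.024 ]
plL [0.586  0.1982 0.004 ]
plR [0.6529 0.1945 0.004 ]
lugTopL [0.5993 0.1952 0.048 ]
lugTopR [0.6363 0.1926 0.048 ]
eye [0.6183 0.1938 0.03  ]
top pl TR [0.6539 0.1879 0.008 ]
top pl BR [0.583  0.1946 0.008 ]
top pl TL [0.6606 0.2765 0.008 ]
top pl BL [0.5911 0.282  0.008 ]
top lug TR [0.6367 0.183  0.048 ]
top lug BR [0.5935 0.1883 0.048 ]
top postT [0.6727 0.2656 0.045 ]
top postB [0.5784 0.2743 0.045 ]
```

Fixture origin ≈ (0.442,−0.121) yaw 87.4°, plate yaw ≈ 84.8° with the lug centre ≈ (0.618,0.197), pin grip (0.627,−0.217) yaw 66.8°. Sizes agree (rails 84 mm apart, plate −40 mm in the rack). The side crops confirm 3 modules, the bracket and the pin.

```bash
cat >> h.py <<'E'
def wp(pts,yaw=None):
    """waypoints in world -> rows in tool frame"""
    s=sensors.read_state(); print("at",s["ee_pos"].round(4),"F",s["contact_force"].round(1),"gap",round(s["finger_gap"],3),"gf",round(s["grasp_force"],1),"t",round(s["t"],1))
    T=R.from_quat(s["tool_rot"]); y=T.apply([0,1,0]); print("yawy",np.degrees(np.arctan2(y[1],y[0])).round(2),"tilt z",T.apply([0,0,1]).round(4))
    for p in pts:
        d,w=go(p[:3],None if yaw is None else np.radians(yaw)); print(p,d,w)
E
python3 - <<'E'
from h import *
wp([(.4488,-.0519,.12)],-2.3)
E
```

```text
at [ 0.1812 -0.5192  0.2312] F [-0.7 -0.2 -0.6] gap 1.002 gf 0.0 t 0.4
yawy -70.76 tilt z [-1.e-04  3.e-04 -1.e+00]
(0.4488, -0.0519, 0.12) [ 0.4066 -0.353   0.1112] [-3.0000e-04 -2.0000e-04 -1.1948e+00]
```

{"api": "carry_out", "payload": {"rows": [{"x": 0.2, "y": -0.17, "z": 0.03, "wz": -0.6, "claw": 0.6}, {"x": 0.2, "y": -0.17, "z": 0.03, "wz": -0.6, "claw": 0.6}, {"x": 0.2, "y": -0.17, "z": 0.03, "wz": -0.6, "claw": 0.6}, {"x": 0.4066, "y": -0.353, "z": 0.09, "wz": -1.195, "claw": 0.6}, {"x": 0.4066, "y": -0.353, "z": 0.11, "wz": -1.195, "claw": 0.6}, {"x": 0.4066, "y": -0.353, "z": 0.11, "wz": -1.195, "claw": 0.6}, {"x": 0.4066, "y": -0.353, "z": 0.11, "wz": -1.195, "claw": 0.6}, {"x": 0.4066, "y": -0.353, "z": 0.11, "wz": -1.195, "claw": 0.6}, {"x": 0.4066, "y": -0.353, "z": 0.11, "wz": -1.195, "claw": 0.6}, {"x": 0.4066, "y": -0.353, "z": 0.11, "wz": -1.195, "claw": 0.6}, {"x": 0.4066, "y": -0.353, "z": 0.11, "wz": -1.195, "claw": 0.6}, {"x": 0.4066, "y": -0.353, "z": 0.11, "wz": -1.195, "claw": 0.6}], "newtons": 40}}

```text
$.rows[0]: bad value
```

Run:
```python
from h import *
wp([(.4488,-.0519,.02)],-2.3)
```

```text
at [ 0.1812 -0.5192  0.2312] F [-0.7 -0.2 -0.6] gap 1.002 gf 0.0 t 0.4
yawy -70.76 tilt z [-1.e-04  3.e-04 -1.e+00]
(0.4488, -0.0519, 0.02) [ 0.4066 -0.3529  0.2112] [-3.0000e-04 -2.0000e-04 -1.1948e+00]
```

{"api": "carry_out", "payload": {"rows": [{"x": 0.1, "y": -0.085, "z": 0.02, "wx": 0, "wy": 0, "wz": -0.3, "claw": 0.6}, {"x": 0.2, "y": -0.17, "z": 0.03, "wx": 0, "wy": 0, "wz": -0.6, "claw": 0.6}, {"x": 0.2, "y": -0.17, "z": 0.03, "wx": 0, "wy": 0, "wz": -0.6, "claw": 0.6}, {"x": 0.407, "y": -0.353, "z": 0.09, "wx": 0, "wy": 0, "wz": -1.195, "claw": 0.6}, {"x": 0.407, "y": -0.353, "z": 0.11, "wx": 0, "wy": 0, "wz": -1.195, "claw": 0.6}, {"x": 0.407, "y": -0.353, "z": 0.11, "wx": 0, "wy": 0, "wz": -1.195, "claw": 0.6}, {"x": 0.407, "y": -0.353, "z": 0.11, "wx": 0, "wy": 0, "wz": -1.195, "claw": 0.6}, {"x": 0.407, "y": -0.353, "z": 0.11, "wx": 0, "wy": 0, "wz": -1.195, "claw": 0.6}, {"x": 0.407, "y": -0.353, "z": 0.11, "wx": 0, "wy": 0, "wz": -1.195, "claw": 0.6}, {"x": 0.407, "y": -0.353, "z": 0.11, "wx": 0, "wy": 0, "wz": -1.195, "claw": 0.6}, {"x": 0.407, "y": -0.353, "z": 0.11, "wx": 0, "wy": 0, "wz": -1.195, "claw": 0.6}, {"x": 0.407, "y": -0.353, "z": 0.11, "wx": 0, "wy": 0, "wz": -1.195, "claw": 0.6}], "newtons": 40}}

```text
t: 1.6
ee_pos: [0.4512, -0.0434, 0.1208]
tool_rot: [0.717, 0.698, 0.003, -0.002]
contact_force: [-0.1, 0.4, -0.8]
finger_gap: 0.601
grasp_force: 0.0
```

Run:
```python
from h import *
wp([(.4488,-.0519,.02)],-2.3)
```

```text
at [ 0.4512 -0.0434  0.1208] F [-0.1  0.4 -0.8] gap 0.601 gf 0.0 t 1.6
yawy -1.55 tilt z [ 0.0014  0.0058 -1.    ]
(0.4488, -0.0519, 0.02) [-0.0092 -0.0023  0.1007] [ 0.0012 -0.0059  0.0132]
```

{"api": "carry_out", "payload": {"rows": [{"x": 0, "y": 0, "z": 0, "wx": 0, "wy": 0, "wz": 0, "claw": 0.6}, {"x": 0, "y": 0, "z": 0, "wx": 0, "wy": 0, "wz": 0, "claw": 0.6}]}}

```text
t: 1.8
ee_pos: [0.4488, -0.0533, 0.1213]
tool_rot: [0.722, 0.692, -0.001, 0.0]
contact_force: [0.4, -0.8, 0.6]
finger_gap: 0.596
grasp_force: 0.0
```

Run:
```python
from h import *
wp([(.4488,-.0519,.02)],-2.3)
```

```text
at [ 0.4488 -0.0533  0.1213] F [ 0.4 -0.8  0.6] gap 0.596 gf 0.0 t 1.8
yawy -2.39 tilt z [-4.0e-04 -1.1e-03 -1.0e+00]
(0.4488, -0.0519, 0.02) [ 1.500e-03 -1.000e-04  1.013e-01] [-0.0004  0.0011 -0.0016]
```

{"api": "carry_out", "payload": {"rows": [{"x": 0, "y": 0, "z": 0.05, "wx": 0, "wy": 0, "wz": 0, "claw": 0.6}, {"x": 0, "y": 0, "z": 0.08, "wx": 0, "wy": 0, "wz": 0, "claw": 0.6}, {"x": 0, "y": 0, "z": 0.101, "wx": 0, "wy": 0, "wz": 0, "claw": 0.6}, {"x": 0, "y": 0, "z": 0.101, "wx": 0, "wy": 0, "wz": 0, "claw": 0.6}, {"x": 0, "y": 0, "z": 0.101, "wx": 0, "wy": 0, "wz": 0, "claw": 0.0}, {"x": 0, "y": 0, "z": 0.101, "wx": 0, "wy": 0, "wz": 0, "claw": 0.0}, {"x": 0, "y": 0, "z": 0.101, "wx": 0, "wy": 0, "wz": 0, "claw": 0.0}, {"x": 0, "y": 0, "z": 0.101, "wx": 0, "wy": 0, "wz": 0, "claw": 0.0}, {"x": 0, "y": 0, "z": 0.101, "wx": 0, "wy": 0, "wz": 0, "claw": 0.0}, {"x": 0, "y": 0, "z": 0.06, "wx": 0, "wy": 0, "wz": 0, "claw": 0.0}, {"x": 0, "y": 0, "z": 0.02, "wx": 0, "wy": 0, "wz": 0, "claw": 0.0}, {"x": 0, "y": 0, "z": 0, "wx": 0, "wy": 0, "wz": 0, "claw": 0.0}], "newtons": 40}}

```text
t: 3.0
ee_pos: [0.4512, -0.0516, 0.1247]
tool_rot: [0.721, 0.693, 0.002, 0.002]
contact_force: [0.5, -0.1, -0.4]
finger_gap: 0.252
grasp_force: 39.5
```

```bash
cat >> h.py <<'E'
def rel(p0,y0,pts):
    """commanded tool-down pose (pos, tool-y yaw deg) -> shifts for (x,y,z,yaw) targets"""
    y=np.radians(y0); Y=np.array([np.cos(y),np.sin(y),0]); Z=np.array([0,0,-1.]); T=np.c_[np.cross(Y,Z),Y,Z]
    for p in pts: print(p,(T.T@(np.array(p[:3])-p0)).round(4),"wz",round(-np.radians(p[3]-y0),4))
def tray(ix,iy,z):
    a=np.radians(78.5); return np.r_[np.array([.458,.1703])+ix*np.array([np.cos(a),np.sin(a)])+iy*np.array([-np.sin(a),np.cos(a)]),z]
E
python3 - <<'E'
from h import *
p0=(.4488,-.0519,.12)
rel(p0,-2.3,[(*tray(.026,-.030,.12),-11.5),(*tray(.026,-.030,.0165),-11.5)])
print(tray(.026,-.03,0),tray(.026,.03,0),tray(-.026,-.03,0),tray(-.026,.03,0))
E
```

```text
(np.float64(0.492581307433472), np.float64(0.18979700428762564), np.float64(0.12), -11.5) [0.2433 0.034  0.    ] wz 0.1606
(np.float64(0.492581307433472), np.float64(0.18979700428762564), np.float64(0.0165), -11.5) [0.2433 0.034  0.1035] wz 0.1606
[0.49258131 0.189797   0.        ] [0.43378583 0.20175908 0.        ] [0.48221417 0.13884092 0.        ] [0.42341869 0.150803   0.        ]
```

{"api": "carry_out", "payload": {"rows": [{"x": 0.03, "y": 0.004, "z": 0, "wx": 0, "wy": 0, "wz": 0.02, "claw": 0.0}, {"x": 0.075, "y": 0.01, "z": 0, "wx": 0, "wy": 0, "wz": 0.05, "claw": 0.0}, {"x": 0.12, "y": 0.017, "z": 0, "wx": 0, "wy": 0, "wz": 0.1, "claw": 0.0}, {"x": 0.165, "y": 0.023, "z": 0, "wx": 0, "wy": 0, "wz": 0.14, "claw": 0.0}, {"x": 0.21, "y": 0.03, "z": 0, "wx": 0, "wy": 0, "wz": 0.16, "claw": 0.0}, {"x": 0.235, "y": 0.033, "z": 0, "wx": 0, "wy": 0, "wz": 0.16, "claw": 0.0}, {"x": 0.243, "y": 0.034, "z": 0.01, "wx": 0, "wy": 0, "wz": 0.16, "claw": 0.0}, {"x": 0.243, "y": 0.034, "z": 0.04, "wx": 0, "wy": 0, "wz": 0.16, "claw": 0.0}, {"x": 0.243, "y": 0.034, "z": 0.07, "wx": 0, "wy": 0, "wz": 0.16, "claw": 0.0}, {"x": 0.243, "y": 0.034, "z": 0.09, "wx": 0, "wy": 0, "wz": 0.16, "claw": 0.0}, {"x": 0.243, "y": 0.034, "z": 0.1, "wx": 0, "wy": 0, "wz": 0.16, "claw": 0.0}, {"x": 0.243, "y": 0.034, "z": 0.1035, "wx": 0, "wy": 0, "wz": 0.16, "claw": 0.0}]}}

```text
t: 4.2
ee_pos: [0.492, 0.1876, 0.0164]
tool_rot: [0.775, 0.632, -0.002, -0.0]
contact_force: [0.3, 0.3, 0.4]
finger_gap: 0.251
grasp_force: 39.5
```

Run:
```python
from h import *
p0=tray(.026,-.030,.0165)
rel(p0,-11.5,[(.44245,-.098,.12,-4.0),(.44245,-.098,.02,-4.0)])
rel((.44245,-.098,.12),-4,[(*tray(-.026,-.030,.0165),-11.5)])
print(sensors.read_state()["ee_pos"],p0)
```

```text
(0.44245, -0.098, 0.12, -4.0) [-0.292   0.0083 -0.1035] wz -0.1309
(0.44245, -0.098, 0.02, -4.0) [-0.292   0.0083 -0.0035] wz -0.1309
(np.float64(0.48221417484377777), np.float64(0.13884091964734252), np.float64(0.0165), -11.5) [0.239  0.0231 0.1035] wz 0.1309
[0.4919675  0.18761855 0.01635064] [0.49258131 0.189797   0.0165    ]
```

Release, then rise and move over module 1.

{"api": "carry_out", "payload": {"rows": [{"x": 0, "y": 0, "z": 0, "wx": 0, "wy": 0, "wz": 0, "claw": 0.45}, {"x": 0, "y": 0, "z": 0, "wx": 0, "wy": 0, "wz": 0, "claw": 0.45}, {"x": 0, "y": 0, "z": -0.03, "wx": 0, "wy": 0, "wz": 0, "claw": 0.45}, {"x": 0, "y": 0, "z": -0.07, "wx": 0, "wy": 0, "wz": 0, "claw": 0.5}, {"x": -0.04, "y": 0.001, "z": -0.1035, "wx": 0, "wy": 0, "wz": 0, "claw": 0.6}, {"x": -0.085, "y": 0.003, "z": -0.1035, "wx": 0, "wy": 0, "wz": -0.03, "claw": 0.6}, {"x": -0.13, "y": 0.004, "z": -0.1035, "wx": 0, "wy": 0, "wz": -0.06, "claw": 0.6}, {"x": -0.175, "y": 0.005, "z": -0.1035, "wx": 0, "wy": 0, "wz": -0.09, "claw": 0.6}, {"x": -0.22, "y": 0.006, "z": -0.1035, "wx": 0, "wy": 0, "wz": -0.12, "claw": 0.6}, {"x": -0.265, "y": 0.007, "z": -0.1035, "wx": 0, "wy": 0, "wz": -0.131, "claw": 0.6}, {"x": -0.287, "y": 0.008, "z": -0.1035, "wx": 0, "wy": 0, "wz": -0.131, "claw": 0.6}, {"x": -0.292, "y": 0.008, "z": -0.1035, "wx": 0, "wy": 0, "wz": -0.131, "claw": 0.6}]}}

```text
t: 5.4
ee_pos: [0.4427, -0.1022, 0.1224]
tool_rot: [0.733, 0.68, -0.0, 0.002]
contact_force: [0.4, -0.0, -0.5]
finger_gap: 0.603
grasp_force: 0.0
```

```bash
cat > mods.py <<'E'
from h import *
t=camera("top"); H=hsv(t);h,S,V=[H[...,i].astype(int) for i in range(3)]
g=(h>15)&(h<30)&(S>110)&(V>110)
for ce,A,rect,_ in blobs(g,6,(280,243,370,282)): print("gold",ce.round(1),A,plane(t,*ce,.015).round(4))
gr=(h>45)&(h<90)&(S>80)
for ce,A,rect,_ in blobs(gr,6,(180,225,370,290)): print("green",ce.round(1),A,plane(t,*ce,.01).round(4))
E
python3 mods.py; python3 -c "
from h import *
wp([])
"
```

```text
gold [310.  268.5] 6 [ 0.4238 -0.0855  0.015 ]
green [208.8 242.1] 22 [0.4911 0.1741 0.01  ]
green [308.1 262.8] 19 [ 0.4383 -0.081   0.01  ]
at [ 0.4429 -0.1006  0.1223] F [ 0.4  0.6 -0.1] gap 0.596 gf 0.0 t 5.5
yawy -4.21 tilt z [ 0.0019 -0.0016 -1.    ]
```

{"api": "carry_out", "payload": {"rows": [{"x": 0, "y": 0, "z": 0.03, "wx": 0, "wy": 0, "wz": 0, "claw": 0.6}, {"x": 0, "y": 0, "z": 0.07, "wx": 0, "wy": 0, "wz": 0, "claw": 0.6}, {"x": 0, "y": 0, "z": 0.095, "wx": 0, "wy": 0, "wz": 0, "claw": 0.6}, {"x": 0, "y": 0, "z": 0.1, "wx": 0, "wy": 0, "wz": 0, "claw": 0.6}, {"x": 0, "y": 0, "z": 0.1, "wx": 0, "wy": 0, "wz": 0, "claw": 0.0}, {"x": 0, "y": 0, "z": 0.1, "wx": 0, "wy": 0, "wz": 0, "claw": 0.0}, {"x": 0, "y": 0, "z": 0.1, "wx": 0, "wy": 0, "wz": 0, "claw": 0.0}, {"x": 0, "y": 0, "z": 0.1, "wx": 0, "wy": 0, "wz": 0, "claw": 0.0}, {"x": 0, "y": 0, "z": 0.1, "wx": 0, "wy": 0, "wz": 0, "claw": 0.0}, {"x": 0, "y": 0, "z": 0.06, "wx": 0, "wy": 0, "wz": 0, "claw": 0.0}, {"x": 0, "y": 0, "z": 0.02, "wx": 0, "wy": 0, "wz": 0, "claw": 0.0}, {"x": 0, "y": 0, "z": 0, "wx": 0, "wy": 0, "wz": 0, "claw": 0.0}]}}

```text
t: 6.65
ee_pos: [0.4446, -0.0985, 0.1246]
tool_rot: [0.731, 0.682, 0.001, 0.002]
contact_force: [1.1, 0.6, -0.3]
finger_gap: 0.249
grasp_force: 39.5
```

{"api": "carry_out", "payload": {"rows": [{"x": 0.03, "y": 0.003, "z": 0, "wx": 0, "wy": 0, "wz": 0.02, "claw": 0.0}, {"x": 0.075, "y": 0.007, "z": 0, "wx": 0, "wy": 0, "wz": 0.05, "claw": 0.0}, {"x": 0.12, "y": 0.011, "z": 0, "wx": 0, "wy": 0, "wz": 0.08, "claw": 0.0}, {"x": 0.165, "y": 0.016, "z": 0, "wx": 0, "wy": 0, "wz": 0.11, "claw": 0.0}, {"x": 0.21, "y": 0.02, "z": 0, "wx": 0, "wy": 0, "wz": 0.13, "claw": 0.0}, {"x": 0.232, "y": 0.0225, "z": 0, "wx": 0, "wy": 0, "wz": 0.131, "claw": 0.0}, {"x": 0.239, "y": 0.023, "z": 0.01, "wx": 0, "wy": 0, "wz": 0.131, "claw": 0.0}, {"x": 0.239, "y": 0.023, "z": 0.04, "wx": 0, "wy": 0, "wz": 0.131, "claw": 0.0}, {"x": 0.239, "y": 0.023, "z": 0.07, "wx": 0, "wy": 0, "wz": 0.131, "claw": 0.0}, {"x": 0.239, "y": 0.023, "z": 0.09, "wx": 0, "wy": 0, "wz": 0.131, "claw": 0.0}, {"x": 0.239, "y": 0.023, "z": 0.1, "wx": 0, "wy": 0, "wz": 0.131, "claw": 0.0}, {"x": 0.239, "y": 0.023, "z": 0.1035, "wx": 0, "wy": 0, "wz": 0.131, "claw": 0.0}]}}

```text
t: 7.85
ee_pos: [0.4801, 0.1358, 0.017]
tool_rot: [0.775, 0.632, -0.003, -0.0]
contact_force: [-8.2, -4.9, 21.0]
finger_gap: 0.251
grasp_force: 42.4
```

```bash
python3 mods.py; python3 -c "
from h import *
wp([])
rel(tray(-.026,-.030,.0165),-11.5,[(.434,-.190,.12,-1.8)])
rel((.434,-.190,.12),-1.8,[(*tray(.026,.030,.0165),-11.5)])
"
```

```text
gold [351.4 272.7] 26 [ 0.4132 -0.1906  0.015 ]
gold [351.4 256.7] 25 [ 0.4539 -0.1914  0.015 ]
green [344.7 264.8] 26 [ 0.4333 -0.1746  0.01  ]
at [0.4808 0.1363 0.0174] F [-0.2 -0.4 -0.3] gap 0.247 gf 39.5 t 7.9
yawy -11.56 tilt z [-0.0035 -0.0034 -1.    ]
(0.434, -0.19, 0.12, -1.8) [-0.3319  0.0183 -0.1035] wz -0.1693
(np.float64(0.43378582515622227), np.float64(0.2017590803526575), np.float64(0.0165), -11.5) [ 0.3916 -0.0125  0.1035] wz 0.1693
```

{"api": "carry_out", "payload": {"rows": [{"x": 0, "y": 0, "z": 0, "wx": 0, "wy": 0, "wz": 0, "claw": 0.4}, {"x": 0, "y": 0, "z": 0, "wx": 0, "wy": 0, "wz": 0, "claw": 0.4}, {"x": 0, "y": 0, "z": -0.03, "wx": 0, "wy": 0, "wz": 0, "claw": 0.4}, {"x": 0, "y": 0, "z": -0.07, "wx": 0, "wy": 0, "wz": 0, "claw": 0.5}, {"x": -0.04, "y": 0.002, "z": -0.1035, "wx": 0, "wy": 0, "wz": 0, "claw": 0.6}, {"x": -0.09, "y": 0.004, "z": -0.1035, "wx": 0, "wy": 0, "wz": -0.03, "claw": 0.6}, {"x": -0.14, "y": 0.006, "z": -0.1035, "wx": 0, "wy": 0, "wz": -0.06, "claw": 0.6}, {"x": -0.19, "y": 0.009, "z": -0.1035, "wx": 0, "wy": 0, "wz": -0.1, "claw": 0.6}, {"x": -0.24, "y": 0.013, "z": -0.1035, "wx": 0, "wy": 0, "wz": -0.14, "claw": 0.6}, {"x": -0.29, "y": 0.016, "z": -0.1035, "wx": 0, "wy": 0, "wz": -0.169, "claw": 0.6}, {"x": -0.325, "y": 0.018, "z": -0.1035, "wx": 0, "wy": 0, "wz": -0.169, "claw": 0.6}, {"x": -0.332, "y": 0.0185, "z": -0.1035, "wx": 0, "wy": 0, "wz": -0.169, "claw": 0.6}]}}

```text
t: 9.1
ee_pos: [0.4329, -0.1974, 0.1217]
tool_rot: [0.721, 0.692, -0.001, 0.002]
contact_force: [-0.2, 0.5, 0.2]
finger_gap: 0.601
grasp_force: 0.0
```

```bash
python3 - <<'E'
from h import *
t=camera("top"); s=camera("side")
a=cv2.resize(t["img"][215:295,170:250],None,fx=6,fy=6,interpolation=cv2.INTER_CUBIC)
b=cv2.resize(s["img"][165:215,185:251],None,fx=5,fy=5,interpolation=cv2.INTER_CUBIC)
im=np.zeros((480,810,3),np.uint8); im[:480,:480]=a; im[:250,480:]=b; cv2.imwrite("pics/tray.png",im[:,:800,::-1])
E
python3 mods.py
```

```text
gold [351.  272.6] 24 [ 0.4135 -0.1897  0.015 ]
gold [348.8 256.5] 13 [ 0.4542 -0.1848  0.015 ]
green [344.7 264.5] 26 [ 0.4342 -0.1747  0.01  ]
green [204.  258.7] 21 [0.4486 0.1852 0.01  ]
green [229.1 247.1] 15 [0.4784 0.1218 0.01  ]
```

View pics/tray.png

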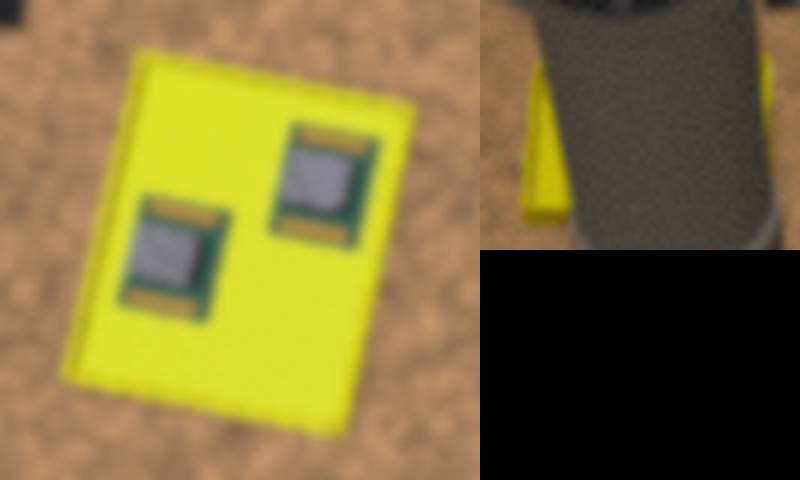

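The tray crop shows both modules flat, at crop (175,258) and (325,185); the first was shoved along the tray (still inside). The free corner is around crop (285,335).

Run:
```python
from h import *
t=camera("top")
a=np.radians(78.5);X=np.array([np.cos(a),np.sin(a)]);Y=np.array([-np.sin(a),np.cos(a)])
for u,v in((175,258),(325,185),(285,335)):
    P=plane(t,(u-2.5)/6+170,(v-2.5)/6+215,.009); d=P[:2]-[.458,.1703]; print(P.round(4),"tray xy",(d@X).round(4),(d@Y).round(4))
wp([])
rel((.434,-.190,.12),-1.8,[(*tray(-.028,.032,.0165),-11.5)])
```

```text
[0.4514 0.199  0.009 ] tray xy 0.0268 0.0122
[0.4827 0.1356 0.009 ] tray xy -0.029 -0.0311
[0.4188 0.1513 0.009 ] tray xy -0.0264 0.0346
at [ 0.4349 -0.1888  0.1216] F [-0.4  1.   0.4] gap 0.602 gf 0.0 t 9.3
yawy -1.66 tilt z [ 1.e-03  8.e-04 -1.e+00]
(np.float64(0.421060107288452), np.float64(0.14924188217196707), np.float64(0.0165), -11.5) [ 0.3387 -0.0236  0.1035] wz 0.1693
```

{"api": "carry_out", "payload": {"rows": [{"x": 0, "y": 0, "z": 0.03, "wx": 0, "wy": 0, "wz": 0, "claw": 0.6}, {"x": 0, "y": 0, "z": 0.07, "wx": 0, "wy": 0, "wz": 0, "claw": 0.6}, {"x": 0, "y": 0, "z": 0.095, "wx": 0, "wy": 0, "wz": 0, "claw": 0.6}, {"x": 0, "y": 0, "z": 0.1, "wx": 0, "wy": 0, "wz": 0, "claw": 0.6}, {"x": 0, "y": 0, "z": 0.1, "wx": 0, "wy": 0, "wz": 0, "claw": 0.0}, {"x": 0, "y": 0, "z": 0.1, "wx": 0, "wy": 0, "wz": 0, "claw": 0.0}, {"x": 0, "y": 0, "z": 0.1, "wx": 0, "wy": 0, "wz": 0, "claw": 0.0}, {"x": 0, "y": 0, "z": 0.1, "wx": 0, "wy": 0, "wz": 0, "claw": 0.0}, {"x": 0, "y": 0, "z": 0.1, "wx": 0, "wy": 0, "wz": 0, "claw": 0.0}, {"x": 0, "y": 0, "z": 0.06, "wx": 0, "wy": 0, "wz": 0, "claw": 0.0}, {"x": 0, "y": 0, "z": 0.02, "wx": 0, "wy": 0, "wz": 0, "claw": 0.0}, {"x": 0, "y": 0, "z": 0, "wx": 0, "wy": 0, "wz": 0, "claw": 0.0}]}}

```text
t: 10.5
ee_pos: [0.436, -0.1911, 0.1246]
tool_rot: [0.718, 0.696, 0.001, 0.003]
contact_force: [0.9, 0.2, -0.8]
finger_gap: 0.252
grasp_force: 39.8
```

{"api": "carry_out", "payload": {"rows": [{"x": 0.03, "y": -0.002, "z": 0, "wx": 0, "wy": 0, "wz": 0.02, "claw": 0.0}, {"x": 0.075, "y": -0.005, "z": 0, "wx": 0, "wy": 0, "wz": 0.04, "claw": 0.0}, {"x": 0.123, "y": -0.009, "z": 0, "wx": 0, "wy": 0, "wz": 0.07, "claw": 0.0}, {"x": 0.171, "y": -0.012, "z": 0, "wx": 0, "wy": 0, "wz": 0.1, "claw": 0.0}, {"x": 0.219, "y": -0.015, "z": 0, "wx": 0, "wy": 0, "wz": 0.13, "claw": 0.0}, {"x": 0.267, "y": -0.019, "z": 0, "wx": 0, "wy": 0, "wz": 0.16, "claw": 0.0}, {"x": 0.31, "y": -0.022, "z": 0, "wx": 0, "wy": 0, "wz": 0.169, "claw": 0.0}, {"x": 0.333, "y": -0.0235, "z": 0, "wx": 0, "wy": 0, "wz": 0.169, "claw": 0.0}, {"x": 0.339, "y": -0.0235, "z": 0.01, "wx": 0, "wy": 0, "wz": 0.169, "claw": 0.0}, {"x": 0.339, "y": -0.0235, "z": 0.03, "wx": 0, "wy": 0, "wz": 0.169, "claw": 0.0}, {"x": 0.339, "y": -0.0235, "z": 0.06, "wx": 0, "wy": 0, "wz": 0.169, "claw": 0.0}, {"x": 0.339, "y": -0.0235, "z": 0.08, "wx": 0, "wy": 0, "wz": 0.169, "claw": 0.0}]}}

```text
t: 11.7
ee_pos: [0.4204, 0.1463, 0.0389]
tool_rot: [0.775, 0.632, -0.002, 0.0]
contact_force: [0.3, -0.2, -0.3]
finger_gap: 0.247
grasp_force: 39.7
```

Run:
```python
from h import *
wp([])
# release pose -> above the lug
rel(tray(-.028,.032,.12),-11.5,[(.6184,.197,.12,-95.2)])
```

```text
at [0.4204 0.1463 0.0389] F [ 0.3 -0.2 -0.3] gap 0.247 gf 39.7 t 11.7
yawy -11.6 tilt z [-0.0027 -0.0027 -1.    ]
(0.6184, 0.197, 0.12, -95.2) [0.0861 0.1839 0.    ] wz 1.4608
```

{"api": "carry_out", "payload": {"rows": [{"x": 0, "y": 0, "z": 0.02, "wx": 0, "wy": 0, "wz": 0, "claw": 0.0}, {"x": 0, "y": 0, "z": 0.0235, "wx": 0, "wy": 0, "wz": 0, "claw": 0.0}, {"x": 0, "y": 0, "z": 0.0235, "wx": 0, "wy": 0, "wz": 0, "claw": 0.4}, {"x": 0, "y": 0, "z": 0.0235, "wx": 0, "wy": 0, "wz": 0, "claw": 0.4}, {"x": 0, "y": 0, "z": 0, "wx": 0, "wy": 0, "wz": 0, "claw": 0.4}, {"x": 0, "y": 0, "z": -0.04, "wx": 0, "wy": 0, "wz": 0, "claw": 0.6}, {"x": 0, "y": 0, "z": -0.08, "wx": 0, "wy": 0, "wz": 0, "claw": 0.6}, {"x": 0.02, "y": 0.04, "z": -0.1, "wx": 0, "wy": 0, "wz": 0.15, "claw": 0.6}, {"x": 0.04, "y": 0.08, "z": -0.1, "wx": 0, "wy": 0, "wz": 0.3, "claw": 0.6}, {"x": 0.06, "y": 0.125, "z": -0.1, "wx": 0, "wy": 0, "wz": 0.45, "claw": 0.6}, {"x": 0.08, "y": 0.17, "z": -0.1, "wx": 0, "wy": 0, "wz": 0.6, "claw": 0.6}, {"x": 0.086, "y": 0.184, "z": -0.1, "wx": 0, "wy": 0, "wz": 0.73, "claw": 0.6}]}}

```text
t: 12.9
ee_pos: [0.6231, 0.1956, 0.1398]
tool_rot: [0.95, 0.311, 0.001, 0.0]
contact_force: [-0.7, -1.0, -0.2]
finger_gap: 0.601
grasp_force: 0.0
```

{"api": "carry_out", "payload": {"rows": [{"x": 0, "y": 0, "z": 0, "wx": 0, "wy": 0, "wz": 0.15, "claw": 0.6}, {"x": 0, "y": 0, "z": 0, "wx": 0, "wy": 0, "wz": 0.3, "claw": 0.6}, {"x": 0, "y": 0, "z": 0, "wx": 0, "wy": 0, "wz": 0.45, "claw": 0.6}, {"x": 0, "y": 0, "z": 0, "wx": 0, "wy": 0, "wz": 0.6, "claw": 0.6}, {"x": 0, "y": 0, "z": 0, "wx": 0, "wy": 0, "wz": 0.731, "claw": 0.6}, {"x": 0, "y": 0, "z": 0, "wx": 0, "wy": 0, "wz": 0.731, "claw": 0.6}, {"x": 0, "y": 0, "z": 0, "wx": 0, "wy": 0, "wz": 0.731, "claw": 0.6}, {"x": 0, "y": 0, "z": 0, "wx": 0, "wy": 0, "wz": 0.731, "claw": 0.6}]}}

```text
t: 13.7
ee_pos: [0.6187, 0.1965, 0.1412]
tool_rot: [0.999, -0.044, -0.0, 0.0]
contact_force: [-0.8, -0.2, -0.7]
finger_gap: 0.599
grasp_force: 0.0
```

Run:
```python
from h import *
wp([(.6184,.197,.02)],-95.2)
t=camera("top"); s=camera("side")
a=cv2.resize(t["img"][150:290,130:270],None,fx=3,fy=3,interpolation=cv2.INTER_CUBIC)
b=cv2.resize(s["img"][100:220,185:305],None,fx=3,fy=3,interpolation=cv2.INTER_CUBIC)
im=np.zeros((420,780,3),np.uint8); im[:420,:420]=a; im[:360,420:]=b; cv2.imwrite("pics/lug.png",im[:,:,::-1])
```

```text
at [0.6187 0.1965 0.1412] F [-0.8 -0.2 -0.7] gap 0.599 gf 0.0 t 13.7
yawy -95.08 tilt z [-2.e-04 -2.e-04 -1.e+00]
(0.6184, 0.197, 0.02) [-0.0004 -0.0005  0.1212] [0.0002 0.0002 0.002 ]
```

View pics/lug.png

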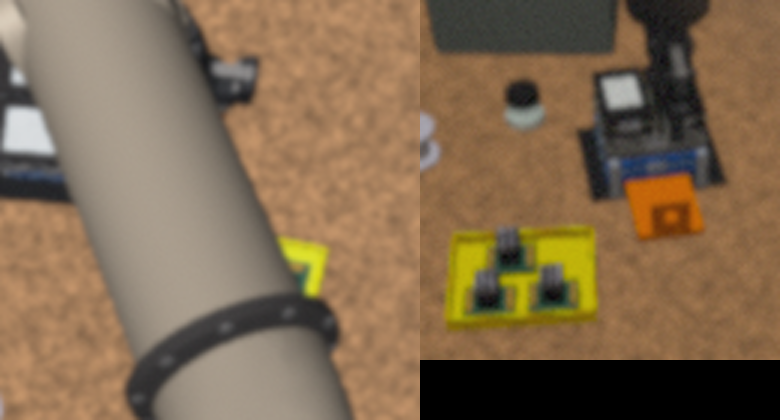

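{"api": "carry_out", "payload": {"rows": [{"x": 0, "y": 0, "z": 0.04, "wx": 0, "wy": 0, "wz": 0, "claw": 0.6}, {"x": 0, "y": 0, "z": 0.08, "wx": 0, "wy": 0, "wz": 0, "claw": 0.6}, {"x": 0, "y": 0, "z": 0.11, "wx": 0, "wy": 0, "wz": 0, "claw": 0.6}, {"x": 0, "y": 0, "z": 0.123, "wx": 0, "wy": 0, "wz": 0, "claw": 0.6}, {"x": 0, "y": 0, "z": 0.123, "wx": 0, "wy": 0, "wz": 0, "claw": 0.4}, {"x": 0, "y": 0, "z": 0.123, "wx": 0, "wy": 0, "wz": 0, "claw": 0.25}, {"x": 0, "y": 0, "z": 0.123, "wx": 0, "wy": 0, "wz": 0, "claw": 0.0}, {"x": 0, "y": 0, "z": 0.123, "wx": 0, "wy": 0, "wz": 0, "claw": 0.0}, {"x": 0, "y": 0, "z": 0.123, "wx": 0, "wy": 0, "wz": 0, "claw": 0.0}, {"x": 0, "y": 0, "z": 0.123, "wx": 0, "wy": 0, "wz": 0, "claw": 0.0}, {"x": 0, "y": 0, "z": 0.123, "wx": 0, "wy": 0, "wz": 0, "claw": 0.0}], "newtons": 90}}

```text
t: 14.9
ee_pos: [0.6204, 0.1974, 0.0209]
tool_rot: [0.999, -0.045, 0.002, -0.001]
contact_force: [-1.5, -1.4, 5.0]
finger_gap: 0.077
grasp_force: 88.5
```

{"api": "carry_out", "payload": {"rows": [{"x": 0, "y": 0.003, "z": 0, "wx": 0, "wy": 0, "wz": 0, "claw": 0.0}, {"x": 0, "y": 0.007, "z": 0, "wx": 0, "wy": 0, "wz": 0, "claw": 0.0}, {"x": 0, "y": 0.011, "z": 0, "wx": 0, "wy": 0, "wz": 0, "claw": 0.0}, {"x": 0, "y": 0.015, "z": 0, "wx": 0, "wy": 0, "wz": 0, "claw": 0.0}, {"x": 0, "y": 0.019, "z": 0, "wx": 0, "wy": 0, "wz": 0, "claw": 0.0}, {"x": 0, "y": 0.023, "z": 0, "wx": 0, "wy": 0, "wz": 0, "claw": 0.0}, {"x": 0, "y": 0.027, "z": 0, "wx": 0, "wy": 0, "wz": 0, "claw": 0.0}, {"x": 0, "y": 0.031, "z": 0, "wx": 0, "wy": 0, "wz": 0, "claw": 0.0}, {"x": 0, "y": 0.035, "z": 0, "wx": 0, "wy": 0, "wz": 0, "claw": 0.0}, {"x": 0, "y": 0.039, "z": 0, "wx": 0, "wy": 0, "wz": 0, "claw": 0.0}, {"x": 0, "y": 0.042, "z": 0, "wx": 0, "wy": 0, "wz": 0, "claw": 0.0}, {"x": 0, "y": 0.045, "z": 0, "wx": 0, "wy": 0, "wz": 0, "claw": 0.0}]}}

```text
t: 16.1
ee_pos: [0.6158, 0.161, 0.0209]
tool_rot: [0.999, -0.043, 0.002, -0.006]
contact_force: [0.4, 9.9, 4.3]
finger_gap: 0.078
grasp_force: 88.8
```

Run:
```python
from h import *
wp([])
t=camera("top"); s=camera("side"); cv2.imwrite("pics/pull.png",cv2.resize(s["img"][90:240,180:310],None,fx=4,fy=4,interpolation=cv2.INTER_CUBIC)[:,:,::-1])
```

```text
at [0.6158 0.161  0.0209] F [0.4 9.9 4.3] gap 0.078 gf 88.8 t 16.1
yawy -94.89 tilt z [ 0.0055  0.0118 -0.9999]
```

View pics/pull.png

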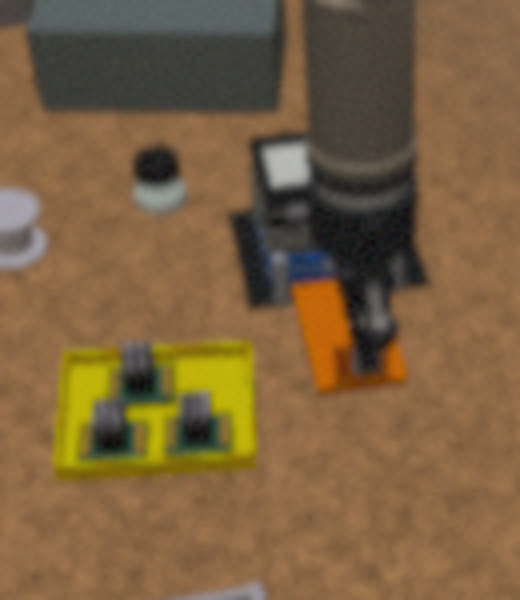

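The picture shows the plate drawn out ~40 mm, the stack still behind the posts; carry on.

{"api": "carry_out", "payload": {"rows": [{"x": 0, "y": 0.005, "z": 0, "wx": 0, "wy": 0, "wz": 0, "claw": 0.0}, {"x": 0, "y": 0.01, "z": 0, "wx": 0, "wy": 0, "wz": 0, "claw": 0.0}, {"x": 0, "y": 0.015, "z": 0, "wx": 0, "wy": 0, "wz": 0, "claw": 0.0}, {"x": 0, "y": 0.02, "z": 0, "wx": 0, "wy": 0, "wz": 0, "claw": 0.0}, {"x": 0, "y": 0.026, "z": 0, "wx": 0, "wy": 0, "wz": 0, "claw": 0.0}, {"x": 0, "y": 0.032, "z": 0, "wx": 0, "wy": 0, "wz": 0, "claw": 0.0}, {"x": 0, "y": 0.038, "z": 0, "wx": 0, "wy": 0, "wz": 0, "claw": 0.0}, {"x": 0, "y": 0.044, "z": 0, "wx": 0, "wy": 0, "wz": 0, "claw": 0.0}, {"x": 0, "y": 0.05, "z": 0, "wx": 0, "wy": 0, "wz": 0, "claw": 0.0}, {"x": 0, "y": 0.056, "z": 0, "wx": 0, "wy": 0, "wz": 0, "claw": 0.0}, {"x": 0, "y": 0.062, "z": 0, "wx": 0, "wy": 0, "wz": 0, "claw": 0.0}, {"x": 0, "y": 0.066, "z": 0, "wx": 0, "wy": 0, "wz": 0, "claw": 0.0}]}}

```text
t: 17.4
ee_pos: [0.6108, 0.0908, 0.0209]
tool_rot: [0.999, -0.044, 0.003, -0.003]
contact_force: [0.8, 5.8, 6.3]
finger_gap: 0.077
grasp_force: 89.3
```

{"api": "carry_out", "payload": {"rows": [{"x": 0, "y": 0.004, "z": 0, "wx": 0, "wy": 0, "wz": 0, "claw": 0.0}, {"x": 0, "y": 0.008, "z": 0, "wx": 0, "wy": 0, "wz": 0, "claw": 0.0}, {"x": 0, "y": 0.012, "z": 0, "wx": 0, "wy": 0, "wz": 0, "claw": 0.0}, {"x": 0, "y": 0.012, "z": 0, "wx": 0, "wy": 0, "wz": 0, "claw": 0.0}, {"x": 0, "y": 0.012, "z": 0, "wx": 0, "wy": 0, "wz": 0, "claw": 0.0}, {"x": 0, "y": 0.012, "z": 0, "wx": 0, "wy": 0, "wz": 0, "claw": 0.0}]}}

```text
t: 18.0
ee_pos: [0.6098, 0.0783, 0.0209]
tool_rot: [0.999, -0.044, 0.003, -0.003]
contact_force: [-0.0, 4.3, 5.7]
finger_gap: 0.079
grasp_force: 89.4
```

Run:
```python
from h import *
wp([])
t=camera("top"); s=camera("side"); cv2.imwrite("pics/pull2.png",np.hstack([cv2.resize(t["img"][140:290,110:240],None,fx=3,fy=3,interpolation=cv2.INTER_CUBIC),cv2.resize(s["img"][90:240,180:310],None,fx=3,fy=3,interpolation=cv2.INTER_CUBIC)])[:,:,::-1])
```

```text
at [0.6098 0.0783 0.0209] F [-0.   4.3  5.7] gap 0.079 gf 89.4 t 18.0
yawy -95.09 tilt z [ 0.0057  0.0052 -1.    ]
```

View pics/pull2.png

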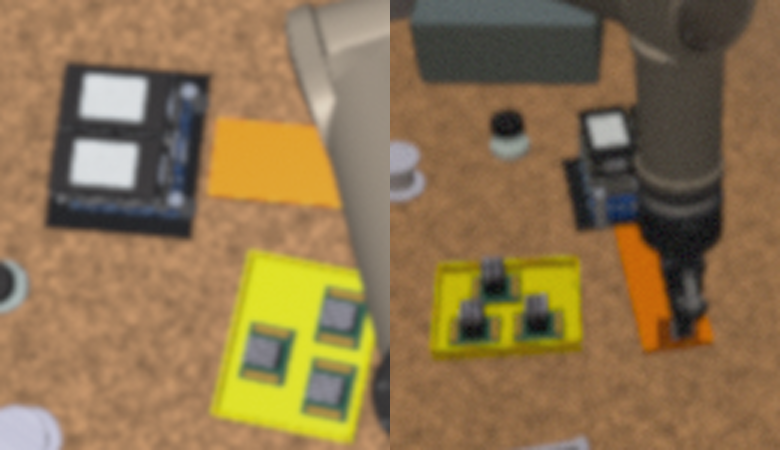

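Plate fully out (orange from top-crop x 215), stack standing on the mat against the posts; all three modules flat in the tray. Measure the plate relative to the tool, then lift.

```bash
cat > pl.py <<'E'
from h import *
import sys
z=float(sys.argv[1]); u0,u1,v0,v1=map(int,sys.argv[2:6])
t=camera("top"); H=hsv(t);h,S,V=[H[...,i].astype(int) for i in range(3)]
m=(h>=10)&(h<24)&(S>170)&(V>150)
T=[];B=[]
for u in range(u0,u1):
    v=np.nonzero(m[v0:v1,u])[0]+v0
    if len(v)>10: T.append(plane(t,u,v[0]-.5,z));B.append(plane(t,u,v[-1]+.5,z))
T,B=np.array(T),np.array(B); kt=np.polyfit(T[:,1],T[:,0],1); kb=np.polyfit(B[:,1],B[:,0],1)
k=(kt+kb)/2; print(len(T),"edges",kt.round(4),kb.round(4),"width",((kt[1]-kb[1]+(kt[0]-kb[0])*T[:,1].mean())/np.hypot(1,k[0])).round(4),"axis yaw",90-np.degrees(np.arctan(k[0])).round(2))
p=sensors.read_state()["ee_pos"]; print("tcp",p.round(4),"centre line x at tcp y",np.polyval(k,p[1]).round(4),"left end y",T[0].round(4))
E
python3 pl.py .008 185 214 170 222
python3 -c "
from h import *
rel((.6098,.0783,.10),-95.2,[(.4384,-.2068,.10,-92.56)])"
```

```text
29 edges [0.0934 0.6346] [0.0838 0.567 ] width 0.0692 axis yaw 84.94
tcp [0.6098 0.0783 0.0209] centre line x at tcp y 0.6077 left end y [0.6563 0.2414 0.008 ]
(0.4384, -0.2068, 0.1, -92.56) [-0.1449  0.2995  0.    ] wz -0.0461
```

{"api": "carry_out", "payload": {"rows": [{"x": 0, "y": 0, "z": -0.01, "wx": 0, "wy": 0, "wz": 0, "claw": 0.0}, {"x": 0, "y": 0, "z": -0.03, "wx": 0, "wy": 0, "wz": 0, "claw": 0.0}, {"x": 0, "y": 0, "z": -0.05, "wx": 0, "wy": 0, "wz": 0, "claw": 0.0}, {"x": 0, "y": 0, "z": -0.07, "wx": 0, "wy": 0, "wz": 0, "claw": 0.0}, {"x": 0, "y": 0, "z": -0.09, "wx": 0, "wy": 0, "wz": 0, "claw": 0.0}, {"x": 0, "y": 0, "z": -0.1, "wx": 0, "wy": 0, "wz": 0, "claw": 0.0}, {"x": 0, "y": 0, "z": -0.1, "wx": 0, "wy": 0, "wz": 0, "claw": 0.0}, {"x": 0, "y": 0, "z": -0.1, "wx": 0, "wy": 0, "wz": 0, "claw": 0.0}], "newtons": 110}}

```text
t: 18.95
ee_pos: [0.6069, 0.0737, 0.1173]
tool_rot: [0.999, -0.045, -0.001, 0.0]
contact_force: [-0.6, -0.1, -2.7]
finger_gap: 0.073
grasp_force: 107.8
```

Run:
```python
from h import *
wp([])
s=camera("side"); t=camera("top");cv2.imwrite("pics/lift.png",np.hstack([cv2.resize(t["img"][140:290,130:260],None,fx=3,fy=3,interpolation=cv2.INTER_CUBIC),cv2.resize(s["img"][90:240,180:310],None,fx=3,fy=3,interpolation=cv2.INTER_CUBIC)])[:,:,::-1])
```

```text
at [0.6069 0.0737 0.1173] F [-0.6 -0.1 -2.7] gap 0.073 gf 107.8 t 18.9
yawy -95.19 tilt z [-1.9e-03 -9.0e-04 -1.0e+00]
```

View pics/lift.png

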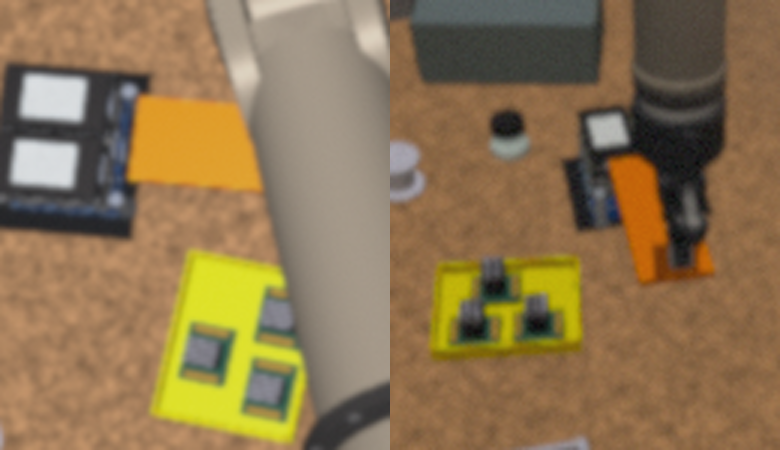

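Plate lifted level in the gripper, clear of everything; carry it over the channel.

```bash
python3 -c "
from h import *
rel((.6073,.0745,.117),-95.2,[(.4404,-.2068,.117,-92.56)])"
```

```text
(0.4404, -0.2068, 0.117, -92.56) [-0.1407  0.2953  0.    ] wz -0.0461
```

{"api": "carry_out", "payload": {"rows": [{"x": -0.007, "y": 0.015, "z": 0, "wx": 0, "wy": 0, "wz": 0, "claw": 0.0}, {"x": -0.021, "y": 0.045, "z": 0, "wx": 0, "wy": 0, "wz": -0.01, "claw": 0.0}, {"x": -0.038, "y": 0.08, "z": 0, "wx": 0, "wy": 0, "wz": -0.02, "claw": 0.0}, {"x": -0.055, "y": 0.115, "z": 0, "wx": 0, "wy": 0, "wz": -0.03, "claw": 0.0}, {"x": -0.072, "y": 0.15, "z": 0, "wx": 0, "wy": 0, "wz": -0.04, "claw": 0.0}, {"x": -0.088, "y": 0.185, "z": 0, "wx": 0, "wy": 0, "wz": -0.046, "claw": 0.0}, {"x": -0.105, "y": 0.22, "z": 0, "wx": 0, "wy": 0, "wz": -0.046, "claw": 0.0}, {"x": -0.121, "y": 0.255, "z": 0, "wx": 0, "wy": 0, "wz": -0.046, "claw": 0.0}, {"x": -0.134, "y": 0.28, "z": 0, "wx": 0, "wy": 0, "wz": -0.046, "claw": 0.0}, {"x": -0.1395, "y": 0.293, "z": 0, "wx": 0, "wy": 0, "wz": -0.046, "claw": 0.0}, {"x": -0.1407, "y": 0.2953, "z": 0, "wx": 0, "wy": 0, "wz": -0.046, "claw": 0.0}, {"x": -0.1407, "y": 0.2953, "z": 0, "wx": 0, "wy": 0, "wz": -0.046, "claw": 0.0}]}}

```text
t: 20.25
ee_pos: [0.4407, -0.2066, 0.1177]
tool_rot: [1.0, -0.022, -0.0, -0.0]
contact_force: [-0.5, 0.2, -2.3]
finger_gap: 0.069
grasp_force: 107.6
```

{"api": "carry_out", "payload": {"rows": [{"x": 0, "y": 0, "z": 0.01, "wx": 0, "wy": 0, "wz": 0, "claw": 0.0}, {"x": 0, "y": 0, "z": 0.03, "wx": 0, "wy": 0, "wz": 0, "claw": 0.0}, {"x": 0, "y": 0, "z": 0.05, "wx": 0, "wy": 0, "wz": 0, "claw": 0.0}, {"x": 0, "y": 0, "z": 0.06, "wx": 0, "wy": 0, "wz": 0, "claw": 0.0}, {"x": 0, "y": 0, "z": 0.062, "wx": 0, "wy": 0, "wz": 0, "claw": 0.0}, {"x": 0, "y": 0, "z": 0.062, "wx": 0, "wy": 0, "wz": 0, "claw": 0.0}, {"x": 0, "y": 0, "z": 0.062, "wx": 0, "wy": 0, "wz": 0, "claw": 0.0}, {"x": 0, "y": 0, "z": 0.062, "wx": 0, "wy": 0, "wz": 0, "claw": 0.0}]}}

```text
t: 21.05
ee_pos: [0.4419, -0.2073, 0.0572]
tool_rot: [1.0, -0.022, 0.001, 0.0]
contact_force: [-1.4, -0.8, -2.0]
finger_gap: 0.072
grasp_force: 107.7
```

```bash
python3 - <<'E'
from h import *
wp([])
s=camera("side"); t=camera("top");cv2.imwrite("pics/hover.png",np.hstack([cv2.resize(t["img"][220:310,270:400],None,fx=3,fy=4,interpolation=cv2.INTER_CUBIC),cv2.resize(s["img"][230:320,190:320],None,fx=3,fy=4,interpolation=cv2.INTER_CUBIC)])[:,:,::-1])
E
python3 pl.py .042 288 320 230 300
```

```text
at [ 0.4419 -0.2073  0.0572] F [-1.4 -0.8 -2. ] gap 0.072 gf 107.7 t 21.1
yawy -92.52 tilt z [ 1.9e-03 -9.0e-04 -1.0e+00]
29 edges [0.0418 0.4793] [0.0539 0.4163] width 0.0638 axis yaw 87.26
tcp [ 0.4413 -0.2073  0.0569] centre line x at tcp y 0.4379 left end y [ 0.4749 -0.0367  0.042 ]
```

View pics/hover.png

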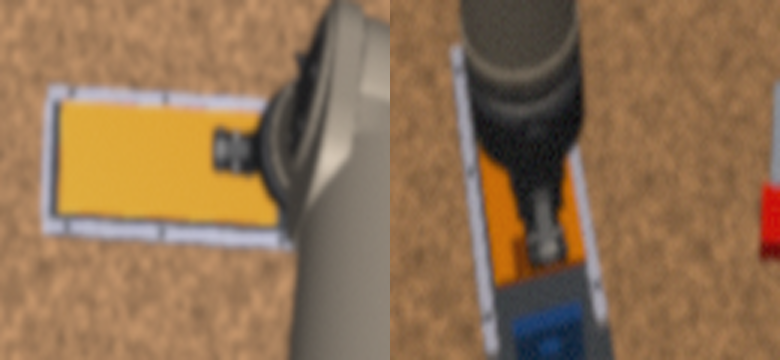

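Hover picture: plate over the channel between rails, its far end at top-crop x 60 just inside the end stop; I check the lateral edges in one column profile.

Run:
```python
from h import *
t=camera("top"); I=np.mean([camera("top")["img"].astype(float) for _ in range(3)],0)
P=I[:,296:312].mean(1)
for v in range(240,282): 
    if v<252 or v>268: print(v,P[v].round(0),plane(t,303.5,v,.04)[0].round(4),plane(t,303.5,v,.022)[0].round(4))
print(plane(t,303.5,260,.04))
```

```text
240 [167. 130.  98.] 0.494 0.4957
241 [173. 145. 129.] 0.4914 0.4932
242 [182. 168. 172.] 0.4889 0.4906
243 [187. 182. 195.] 0.4864 0.4881
244 [189. 180. 191.] 0.4839 0.4855
245 [197. 169. 156.] 0.4814 0.4829
246 [213. 165. 107.] 0.4789 0.4804
247 [220. 167.  71.] 0.4764 0.4778
248 [222. 168.  59.] 0.4739 0.4753
249 [223. 168.  58.] 0.4713 0.4728
250 [223. 169.  58.] 0.4688 0.4702
251 [223. 169.  58.] 0.4663 0.4677
269 [222. 170.  60.] 0.4216 0.4222
270 [222. 171.  60.] 0.4191 0.4197
271 [222. 170.  60.] 0.4166 0.4172
272 [217. 165.  62.] 0.4142 0.4147
273 [196. 150.  72.] 0.4117 0.4122
274 [160. 135. 108.] 0.4092 0.4097
275 [155. 150. 155.] 0.4068 0.4072
276 [174. 174. 189.] 0.4043 0.4047
277 [182. 181. 198.] 0.4018 0.4022
278 [173. 169. 181.] 0.3994 0.3997
279 [158. 143. 143.] 0.3969 0.3972
280 [156. 127. 106.] 0.3945 0.3947
281 [164. 126.  94.] 0.392 0.3922
[ 0.44388377 -0.06791489  0.04      ]
```

{"api": "carry_out", "payload": {"rows": [{"x": 0, "y": 0, "z": 0.005, "wx": 0, "wy": 0, "wz": 0, "claw": 0.0}, {"x": 0, "y": 0, "z": 0.01, "wx": 0, "wy": 0, "wz": 0, "claw": 0.0}, {"x": 0, "y": 0, "z": 0.015, "wx": 0, "wy": 0, "wz": 0, "claw": 0.0}, {"x": 0, "y": 0, "z": 0.019, "wx": 0, "wy": 0, "wz": 0, "claw": 0.0}, {"x": 0, "y": 0, "z": 0.023, "wx": 0, "wy": 0, "wz": 0, "claw": 0.0}, {"x": 0, "y": 0, "z": 0.026, "wx": 0, "wy": 0, "wz": 0, "claw": 0.0}, {"x": 0, "y": 0, "z": 0.028, "wx": 0, "wy": 0, "wz": 0, "claw": 0.0}, {"x": 0, "y": 0, "z": 0.028, "wx": 0, "wy": 0, "wz": 0, "claw": 0.0}]}}

```text
t: 22.2
ee_pos: [0.4406, -0.207, 0.0308]
tool_rot: [1.0, -0.022, -0.001, 0.0]
contact_force: [-7.8, 2.4, 18.9]
finger_gap: 0.072
grasp_force: 110.8
```

```bash
python3 - <<'E'
from h import *
wp([])
E
python3 pl.py .018 288 320 230 300
```

```text
at [ 0.4406 -0.207   0.0308] F [-7.8  2.4 18.9] gap 0.072 gf 110.8 t 22.2
yawy -92.53 tilt z [-1.2e-03 -5.0e-04 -1.0e+00]
30 edges [-0.0435  0.4734] [0.0538 0.4161] width 0.0643 axis yaw 89.7
tcp [ 0.4406 -0.207   0.0308] centre line x at tcp y 0.4436 left end y [ 0.4539 -0.0346  0.018 ]
```

{"api": "carry_out", "payload": {"rows": [{"x": 0, "y": 0, "z": -0.002, "wx": 0, "wy": 0, "wz": 0, "claw": 0.3}, {"x": 0, "y": 0, "z": -0.002, "wx": 0, "wy": 0, "wz": 0, "claw": 0.3}, {"x": 0, "y": 0, "z": -0.002, "wx": 0, "wy": 0, "wz": 0, "claw": 0.3}, {"x": 0, "y": 0, "z": -0.02, "wx": 0, "wy": 0, "wz": 0, "claw": 0.3}, {"x": 0, "y": 0, "z": -0.05, "wx": 0, "wy": 0, "wz": 0, "claw": 0.3}, {"x": 0, "y": 0, "z": -0.09, "wx": 0, "wy": 0, "wz": 0, "claw": 0.3}, {"x": 0, "y": 0, "z": -0.12, "wx": 0, "wy": 0, "wz": 0, "claw": 0.4}, {"x": -0.04, "y": 0, "z": -0.14, "wx": 0, "wy": 0, "wz": 0, "claw": 0.5}, {"x": -0.04, "y": 0.04, "z": -0.14, "wx": 0, "wy": 0, "wz": 0, "claw": 0.5}, {"x": -0.04, "y": 0.08, "z": -0.14, "wx": 0, "wy": 0, "wz": 0, "claw": 0.5}, {"x": -0.04, "y": 0.12, "z": -0.14, "wx": 0, "wy": 0, "wz": 0, "claw": 0.5}, {"x": -0.04, "y": 0.12, "z": -0.14, "wx": 0, "wy": 0, "wz": 0, "claw": 0.5}]}}

```text
t: 23.45
ee_pos: [0.3932, -0.3325, 0.1679]
tool_rot: [1.0, -0.027, -0.0, 0.002]
contact_force: [-0.8, 1.1, -0.1]
finger_gap: 0.5
grasp_force: 0.0
```

```bash
python3 - <<'E'
from h import *
wp([])
s=camera("side"); t=camera("top");cv2.imwrite("pics/seat.png",np.hstack([cv2.resize(t["img"][220:310,270:400],None,fx=3,fy=4,interpolation=cv2.INTER_CUBIC),cv2.resize(s["img"][230:320,190:320],None,fx=3,fy=4,interpolation=cv2.INTER_CUBIC)])[:,:,::-1])
E
python3 pl.py .018 288 350 230 300
```

```text
at [ 0.3932 -0.3325  0.1679] F [-0.8  1.1 -0.1] gap 0.5 gf 0.0 t 23.4
yawy -93.11 tilt z [-0.0011 -0.0046 -1.    ]
60 edges [0.0322 0.479 ] [0.0442 0.4154] width 0.0648 axis yaw 87.81
tcp [ 0.3957 -0.3244  0.1677] centre line x at tcp y 0.4348 left end y [ 0.4641 -0.0347  0.018 ]
```

View pics/seat.png

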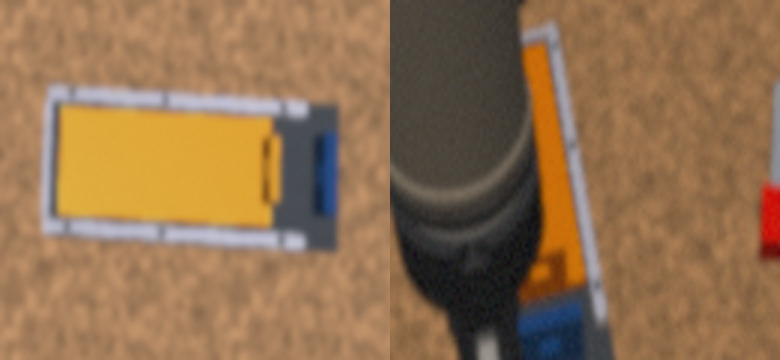

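Plate lies between the rails, lug (top-crop 272,168) 4 cm from the bracket. Now the pin.

Run:
```python
from h import *
rel((.395,-.3249,.167),-92.56,[(.6272,-.2167,.12,-23.2)])
t=camera("top"); H=hsv(t);h,S,V=[H[...,i].astype(int) for i in range(3)]
r=blobs(((h<5)|(h>174))&(S>150)&(V>120),15)[0]; print(plane(t,*r[0],.024))
```

```text
(0.6272, -0.2167, 0.12, -23.2) [ 0.2271 -0.1185  0.047 ] wz -1.2106
[ 0.62717338 -0.21657164  0.024     ]
```

{"api": "carry_out", "payload": {"rows": [{"x": 0.02, "y": -0.01, "z": 0, "wx": 0, "wy": 0, "wz": -0.1, "claw": 0.5}, {"x": 0.05, "y": -0.026, "z": 0, "wx": 0, "wy": 0, "wz": -0.24, "claw": 0.5}, {"x": 0.08, "y": -0.042, "z": 0, "wx": 0, "wy": 0, "wz": -0.38, "claw": 0.5}, {"x": 0.11, "y": -0.057, "z": 0, "wx": 0, "wy": 0, "wz": -0.52, "claw": 0.5}, {"x": 0.14, "y": -0.073, "z": 0, "wx": 0, "wy": 0, "wz": -0.66, "claw": 0.5}, {"x": 0.165, "y": -0.086, "z": 0, "wx": 0, "wy": 0, "wz": -0.8, "claw": 0.5}, {"x": 0.19, "y": -0.099, "z": 0.01, "wx": 0, "wy": 0, "wz": -0.94, "claw": 0.5}, {"x": 0.21, "y": -0.11, "z": 0.02, "wx": 0, "wy": 0, "wz": -1.08, "claw": 0.5}, {"x": 0.225, "y": -0.117, "z": 0.04, "wx": 0, "wy": 0, "wz": -1.2, "claw": 0.5}, {"x": 0.227, "y": -0.1185, "z": 0.047, "wx": 0, "wy": 0, "wz": -1.211, "claw": 0.5}, {"x": 0.227, "y": -0.1185, "z": 0.047, "wx": 0, "wy": 0, "wz": -1.211, "claw": 0.5}, {"x": 0.227, "y": -0.1185, "z": 0.047, "wx": 0, "wy": 0, "wz": -1.211, "claw": 0.5}], "newtons": 60}}

```text
t: 24.85
ee_pos: [0.6271, -0.2171, 0.1218]
tool_rot: [0.835, 0.55, -0.0, 0.0]
contact_force: [-0.3, -0.1, -0.5]
finger_gap: 0.497
grasp_force: 0.0
```

{"api": "carry_out", "payload": {"rows": [{"x": 0, "y": 0, "z": 0.03, "wx": 0, "wy": 0, "wz": 0, "claw": 0.5}, {"x": 0, "y": 0, "z": 0.07, "wx": 0, "wy": 0, "wz": 0, "claw": 0.5}, {"x": 0, "y": 0, "z": 0.1, "wx": 0, "wy": 0, "wz": 0, "claw": 0.5}, {"x": 0, "y": 0, "z": 0.11, "wx": 0, "wy": 0, "wz": 0, "claw": 0.5}, {"x": 0, "y": 0, "z": 0.11, "wx": 0, "wy": 0, "wz": 0, "claw": 0.5}, {"x": 0, "y": 0, "z": 0.11, "wx": 0, "wy": 0, "wz": 0, "claw": 0.35}, {"x": 0, "y": 0, "z": 0.11, "wx": 0, "wy": 0, "wz": 0, "claw": 0.0}, {"x": 0, "y": 0, "z": 0.11, "wx": 0, "wy": 0, "wz": 0, "claw": 0.0}, {"x": 0, "y": 0, "z": 0.11, "wx": 0, "wy": 0, "wz": 0, "claw": 0.0}, {"x": 0, "y": 0, "z": 0.11, "wx": 0, "wy": 0, "wz": 0, "claw": 0.0}]}}

```text
t: 25.85
ee_pos: [0.6298, -0.2174, 0.0144]
tool_rot: [0.835, 0.551, 0.002, 0.002]
contact_force: [0.1, -0.1, 6.3]
finger_gap: 0.26
grasp_force: 61.3
```

```bash
python3 -c "
from h import *
rel((.6272,-.2167,.01),-23.2,[(.4306,-.3806,.13,-2.56)])"
```

```text
(0.4306, -0.3806, 0.13, -2.56) [-0.2281 -0.1161 -0.12  ] wz -0.3602
```

{"api": "carry_out", "payload": {"rows": [{"x": 0, "y": 0, "z": -0.02, "wx": 0, "wy": 0, "wz": 0, "claw": 0.0}, {"x": 0, "y": 0, "z": -0.05, "wx": 0, "wy": 0, "wz": 0, "claw": 0.0}, {"x": 0, "y": 0, "z": -0.09, "wx": 0, "wy": 0, "wz": 0, "claw": 0.0}, {"x": -0.02, "y": -0.01, "z": -0.12, "wx": 0, "wy": 0, "wz": -0.03, "claw": 0.0}, {"x": -0.055, "y": -0.028, "z": -0.12, "wx": 0, "wy": 0, "wz": -0.09, "claw": 0.0}, {"x": -0.09, "y": -0.046, "z": -0.12, "wx": 0, "wy": 0, "wz": -0.15, "claw": 0.0}, {"x": -0.125, "y": -0.064, "z": -0.12, "wx": 0, "wy": 0, "wz": -0.21, "claw": 0.0}, {"x": -0.16, "y": -0.082, "z": -0.12, "wx": 0, "wy": 0, "wz": -0.27, "claw": 0.0}, {"x": -0.195, "y": -0.1, "z": -0.12, "wx": 0, "wy": 0, "wz": -0.33, "claw": 0.0}, {"x": -0.22, "y": -0.112, "z": -0.12, "wx": 0, "wy": 0, "wz": -0.36, "claw": 0.0}, {"x": -0.228, "y": -0.116, "z": -0.12, "wx": 0, "wy": 0, "wz": -0.36, "claw": 0.0}, {"x": -0.228, "y": -0.116, "z": -0.12, "wx": 0, "wy": 0, "wz": -0.36, "claw": 0.0}]}}

```text
t: 27.05
ee_pos: [0.4305, -0.3822, 0.1316]
tool_rot: [0.724, 0.69, -0.0, 0.0]
contact_force: [-0.2, -0.0, -1.0]
finger_gap: 0.254
grasp_force: 60.4
```

{"api": "carry_out", "payload": {"rows": [{"x": 0, "y": 0, "z": 0.02, "wx": 0, "wy": 0, "wz": 0, "claw": 0.0}, {"x": 0, "y": 0, "z": 0.05, "wx": 0, "wy": 0, "wz": 0, "claw": 0.0}, {"x": 0, "y": 0, "z": 0.075, "wx": 0, "wy": 0, "wz": 0, "claw": 0.0}, {"x": 0, "y": 0, "z": 0.088, "wx": 0, "wy": 0, "wz": 0, "claw": 0.0}, {"x": 0, "y": 0, "z": 0.088, "wx": 0, "wy": 0, "wz": 0, "claw": 0.0}, {"x": 0, "y": 0, "z": 0.088, "wx": 0, "wy": 0, "wz": 0, "claw": 0.0}, {"x": 0, "y": 0, "z": 0.088, "wx": 0, "wy": 0, "wz": 0, "claw": 0.0}]}}

```text
t: 27.75
ee_pos: [0.4332, -0.3812, 0.045]
tool_rot: [0.722, 0.692, 0.0, 0.002]
contact_force: [-0.0, -0.7, -0.8]
finger_gap: 0.257
grasp_force: 60.4
```

Run:
```python
from h import *
wp([])
s=camera("side"); t=camera("top");cv2.imwrite("pics/pin1.png",np.hstack([cv2.resize(t["img"][235:305,355:455],None,fx=4,fy=4,interpolation=cv2.INTER_CUBIC),cv2.resize(s["img"][280:390,200:300],None,fx=4,fy=4,interpolation=cv2.INTER_CUBIC)[:280*440//280][:280]])[:,:,::-1]) if 0 else None
a=cv2.resize(t["img"][225:305,355:455],None,fx=4,fy=5,interpolation=cv2.INTER_CUBIC); b=cv2.resize(s["img"][285:385,195:295],None,fx=4,fy=4,interpolation=cv2.INTER_CUBIC)
cv2.imwrite("pics/pin1.png",np.hstack([a,b])[:,:,::-1])
```

```text
at [ 0.4332 -0.3812  0.045 ] F [-0.  -0.7 -0.8] gap 0.257 gf 60.4 t 27.8
yawy -2.48 tilt z [ 0.0029 -0.0019 -1.    ]
```

View pics/pin1.png

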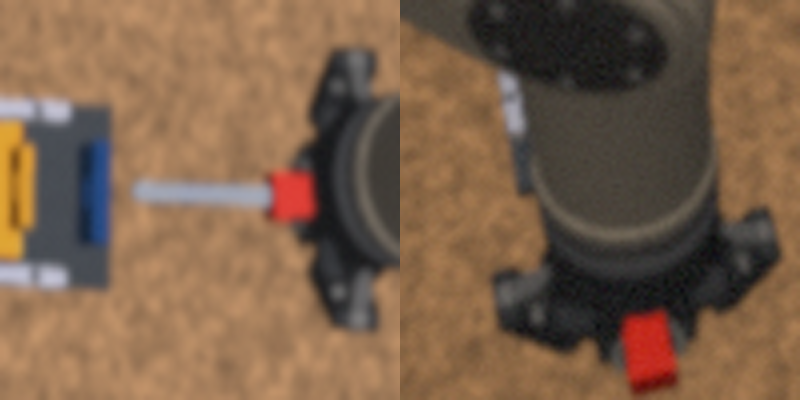

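The top crop shows the shaft straight from the red grip at (293,195) to tip (135,192), pointing at the bracket (95,190); the side view shows only the grip's back. Measure shaft line against the channel line.

```bash
cat > pin.py <<'E'
from h import *
import sys
z=float(sys.argv[1]); u0,u1=int(sys.argv[2]),int(sys.argv[3])
t=camera("top"); I=np.mean([camera("top")["img"].astype(float) for _ in range(3)],0)
B=I[...,2]; P=[]
for u in range(u0,u1):
    c=B[255:285,u]-np.median(B[250:290,u]); c=np.clip(c-25,0,None)
    if c.sum()>20: P.append(plane(t,u,255+(np.arange(30)*c).sum()/c.sum(),z))
P=np.array(P); k=np.polyfit(P[:,1],P[:,0],1); r=P[:,0]-np.polyval(k,P[:,1])
y=P[:,1].max(); print(len(P),"pin yaw",90-np.degrees(np.arctan(k[0])).round(2),"res",r.std().round(5),"tip y",y.round(4),"x there",np.polyval(k,y).round(4),"x at bracket y-.254:",np.polyval(k,-.254).round(4),"channel",.4476+.0447*-.254)
print("tcp",sensors.read_state()["ee_pos"].round(4))
E
python3 pin.py .043 386 420
python3 - <<'E'
from h import *
t=camera("top")
# bracket lateral centre, top face z=.062, blue mask columns
H=hsv(t);h,S,V=[H[...,i].astype(int) for i in range(3)]
b=blobs((h>100)&(h<125)&(S>140),20,(370,240,390,285))[0]; print("bracket",b[0],b[1],plane(t,*b[0],.062).round(4),.4476+.0447*plane(t,*b[0],.062)[1], "v range",b[3][:,1].min(),b[3][:,1].max())
# lug: orange, columns right of plate
m=(h>=8)&(h<24)&(S>150)
print([ (u,np.nonzero(m[240:290,u])[0][[0,-1]]+240) for u in range(352,368) if m[240:290,u].any()])
E
```

```text
32 pin yaw 88.04 res 9e-05 tip y -0.2782 x there 0.4365 x at bracket y-.254: 0.4373 channel 0.4362462
tcp [ 0.4316 -0.3812  0.0439]
bracket [378.02150538 263.29032258] 93 [ 0.4349 -0.2494  0.062 ] 0.4364507311844242 v range 254 272
[(352, array([250, 275])), (353, array([250, 275])), (354, array([250, 275])), (355, array([250, 275])), (356, array([250, 276])), (357, array([250, 276])), (358, array([250, 276])), (359, array([250, 275])), (360, array([251, 271])), (361, array([254, 270])), (362, array([254, 269]))]
```

{"api": "carry_out", "payload": {"rows": [{"x": 0, "y": -0.0027, "z": 0, "wx": 0, "wy": 0, "wz": 0.01, "claw": 0.0}, {"x": 0, "y": -0.0027, "z": 0, "wx": 0, "wy": 0, "wz": 0.01, "claw": 0.0}, {"x": 0, "y": -0.0027, "z": 0, "wx": 0, "wy": 0, "wz": 0.01, "claw": 0.0}, {"x": 0, "y": -0.0027, "z": 0, "wx": 0, "wy": 0, "wz": 0.01, "claw": 0.0}, {"x": 0, "y": -0.0027, "z": 0, "wx": 0, "wy": 0, "wz": 0.01, "claw": 0.0}, {"x": 0, "y": -0.0027, "z": 0, "wx": 0, "wy": 0, "wz": 0.01, "claw": 0.0}, {"x": 0, "y": -0.0027, "z": 0, "wx": 0, "wy": 0, "wz": 0.01, "claw": 0.0}, {"x": 0, "y": -0.0027, "z": 0, "wx": 0, "wy": 0, "wz": 0.01, "claw": 0.0}]}}

```text
t: 28.9
ee_pos: [0.4287, -0.3807, 0.0433]
tool_rot: [0.726, 0.688, -0.0, -0.0]
contact_force: [-0.2, 0.5, -1.0]
finger_gap: 0.259
grasp_force: 60.4
```

```bash
python3 pin.py .042 386 420
python3 - <<'E'
from h import *
wp([])
I=np.mean([camera("top")["img"].astype(float) for _ in range(3)],0); t=camera("top")
def row(u0,u1,ch): return I[250:278,u0:u1].mean(1)[:,ch].round(0).astype(int)
print("bracket B",row(377,381,2)); print("bracket R",row(377,381,0)); print("lug R",row(361,363,0)); print("lug B",row(361,363,2))
for v in(255,272): print(plane(t,379,v,.062).round(4),plane(t,362,v,.058).round(4))
E
```

```text
32 pin yaw 87.62 res 0.00014 tip y -0.2784 x there 0.4341 x at bracket y-.254: 0.4351 channel 0.4362462
tcp [ 0.4287 -0.3807  0.0433]
at [ 0.4287 -0.3807  0.0433] F [-0.1  0.4 -1.2] gap 0.256 gf 60.4 t 29.1
yawy -3.09 tilt z [ 0.e+00 -1.e-04 -1.e+00]
bracket B [ 84  86  93 102 106 106 106 106 108 111 115 118 118 118 118 117 115 113
 112 112 111 111 106  96  86  84  83  83]
bracket R [73 72 66 53 41 35 33 33 34 34 36 36 36 36 36 36 35 36 36 35 35 34 37 47
 62 70 72 73]
lug R [106 104 114 146 186 207 212 212 211 208 205 204 204 204 204 204 204 204
 202 189 154 117  99  96  95  93  92 115]
lug B [ 86  80  78  72  64  56  54  54  55  56  57  58  58  58  58  58  58  58
  58  61  66  75  80  81  82  82  90 124]
[ 0.4552 -0.2525  0.062 ] [ 0.4554 -0.2113  0.058 ]
[ 0.4137 -0.2512  0.062 ] [ 0.4138 -0.2103  0.058 ]
```

{"api": "carry_out", "payload": {"rows": [{"x": 0, "y": 0.0016, "z": 0.001, "wx": 0, "wy": 0, "wz": 0, "claw": 0.0}, {"x": 0, "y": 0.0016, "z": 0.001, "wx": 0, "wy": 0, "wz": 0, "claw": 0.0}, {"x": 0.005, "y": 0.0016, "z": 0.001, "wx": 0, "wy": 0, "wz": 0, "claw": 0.0}, {"x": 0.01, "y": 0.0016, "z": 0.001, "wx": 0, "wy": 0, "wz": 0, "claw": 0.0}, {"x": 0.015, "y": 0.0016, "z": 0.001, "wx": 0, "wy": 0, "wz": 0, "claw": 0.0}, {"x": 0.02, "y": 0.0016, "z": 0.001, "wx": 0, "wy": 0, "wz": 0, "claw": 0.0}, {"x": 0.025, "y": 0.0016, "z": 0.001, "wx": 0, "wy": 0, "wz": 0, "claw": 0.0}, {"x": 0.03, "y": 0.0016, "z": 0.001, "wx": 0, "wy": 0, "wz": 0, "claw": 0.0}, {"x": 0.035, "y": 0.0016, "z": 0.001, "wx": 0, "wy": 0, "wz": 0, "claw": 0.0}, {"x": 0.04, "y": 0.0016, "z": 0.001, "wx": 0, "wy": 0, "wz": 0, "claw": 0.0}, {"x": 0.045, "y": 0.0016, "z": 0.001, "wx": 0, "wy": 0, "wz": 0, "claw": 0.0}, {"x": 0.045, "y": 0.0016, "z": 0.001, "wx": 0, "wy": 0, "wz": 0, "claw": 0.0}]}}

```text
t: 30.5
ee_pos: [0.433, -0.3347, 0.0423]
tool_rot: [0.725, 0.688, 0.0, -0.0]
contact_force: [0.4, -0.9, -1.4]
finger_gap: 0.259
grasp_force: 60.4
```

```bash
python3 pin.py .041 382 402
python3 - <<'E'
from h import *
wp([])
I=np.mean([camera("top")["img"].astype(float) for _ in range(3)],0)
a=cv2.resize(I[235:295,345:425].astype(np.uint8),None,fx=9,fy=9,interpolation=cv2.INTER_CUBIC); cv2.imwrite("pics/ins.png",a[:,:,::-1])
E
```

```text
20 pin yaw 87.61 res 0.00011 tip y -0.2637 x there 0.4369 x at bracket y-.254: 0.4373 channel 0.4362462
tcp [ 0.4326 -0.3363  0.0423]
at [ 0.4326 -0.3363  0.0423] F [ 0.1 -0.6 -0.1] gap 0.258 gf 60.4 t 30.7
yawy -3.12 tilt z [-0.e+00 -4.e-04 -1.e+00]
```

View pics/ins.png

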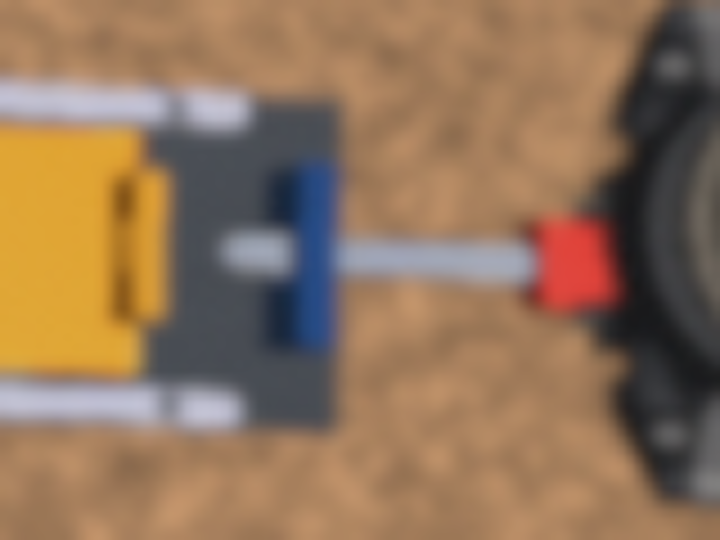

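Picture: the shaft has passed the bracket's eye, tip at crop (222,252) heading for the lug's middle (155,246). Push on.

{"api": "carry_out", "payload": {"rows": [{"x": 0.006, "y": 0, "z": 0, "wx": 0, "wy": 0, "wz": 0, "claw": 0.0}, {"x": 0.012, "y": 0, "z": 0, "wx": 0, "wy": 0, "wz": 0, "claw": 0.0}, {"x": 0.017, "y": 0, "z": 0, "wx": 0, "wy": 0, "wz": 0, "claw": 0.0}, {"x": 0.022, "y": 0, "z": 0, "wx": 0, "wy": 0, "wz": 0, "claw": 0.0}, {"x": 0.027, "y": 0, "z": 0, "wx": 0, "wy": 0, "wz": 0, "claw": 0.0}, {"x": 0.032, "y": 0, "z": 0, "wx": 0, "wy": 0, "wz": 0, "claw": 0.0}, {"x": 0.037, "y": 0, "z": 0, "wx": 0, "wy": 0, "wz": 0, "claw": 0.0}, {"x": 0.042, "y": 0, "z": 0, "wx": 0, "wy": 0, "wz": 0, "claw": 0.0}, {"x": 0.047, "y": 0, "z": 0, "wx": 0, "wy": 0, "wz": 0, "claw": 0.0}, {"x": 0.05, "y": 0, "z": 0, "wx": 0, "wy": 0, "wz": 0, "claw": 0.0}, {"x": 0.053, "y": 0, "z": 0, "wx": 0, "wy": 0, "wz": 0, "claw": 0.0}, {"x": 0.053, "y": 0, "z": 0, "wx": 0, "wy": 0, "wz": 0, "claw": 0.0}]}}

```text
t: 32.05
ee_pos: [0.4357, -0.2824, 0.0423]
tool_rot: [0.726, 0.688, 0.0, -0.0]
contact_force: [0.3, -0.1, -1.6]
finger_gap: 0.259
grasp_force: 60.4
```

{"api": "carry_out", "payload": {"rows": [{"x": 0.002, "y": 0, "z": 0, "wx": 0, "wy": 0, "wz": 0, "claw": 0.0}, {"x": 0.004, "y": 0, "z": 0, "wx": 0, "wy": 0, "wz": 0, "claw": 0.0}, {"x": 0.006, "y": 0, "z": 0, "wx": 0, "wy": 0, "wz": 0, "claw": 0.0}, {"x": 0.006, "y": 0, "z": 0, "wx": 0, "wy": 0, "wz": 0, "claw": 0.0}]}}

```text
t: 32.45
ee_pos: [0.4358, -0.2785, 0.0424]
tool_rot: [0.726, 0.687, -0.001, 0.001]
contact_force: [0.4, -4.2, -2.6]
finger_gap: 0.258
grasp_force: 60.2
```

Run:
```python
from h import *
wp([])
I=np.mean([camera("top")["img"].astype(float) for _ in range(3)],0)
a=cv2.resize(I[235:295,335:415].astype(np.uint8),None,fx=9,fy=9,interpolation=cv2.INTER_CUBIC); cv2.imwrite("pics/ins2.png",a[:,:,::-1])
H=cv2.cvtColor(I.astype(np.uint8),cv2.COLOR_RGB2HSV); h,S,V=[H[...,i].astype(int) for i in range(3)]
t=camera("top")
r=blobs(((h<5)|(h>174))&(S>130)&(V>120),15)[0]; print("red u range",r[3][:,0].min(),r[3][:,0].max(),"left edge y",plane(t,r[3][:,0].min()-.5,263,.052)[1])
b=blobs((h>100)&(h<125)&(S>140),20,(365,240,390,285))[0]; print("blue max u",b[3][:,0].max(), plane(t,b[3][:,0].max()+.5,263,.062)[1])
```

```text
at [ 0.4358 -0.2785  0.0424] F [ 0.4 -4.2 -2.6] gap 0.258 gf 60.2 t 32.5
yawy -3.14 tilt z [ 3.0e-04 -2.1e-03 -1.0e+00]
red u range 383 386 left edge y -0.2625791548854762
blue max u 380 -0.25552483769202783
```

Grip met the bracket (4 N) with its centre at fixture x = −158 mm, exactly home. Release and withdraw; then check by numbers only, as I've used up my picture views (one over).

{"api": "carry_out", "payload": {"rows": [{"x": -0.001, "y": 0, "z": 0, "wx": 0, "wy": 0, "wz": 0, "claw": 0.4}, {"x": -0.001, "y": 0, "z": 0, "wx": 0, "wy": 0, "wz": 0, "claw": 0.45}, {"x": -0.001, "y": 0, "z": 0, "wx": 0, "wy": 0, "wz": 0, "claw": 0.5}, {"x": -0.001, "y": 0, "z": -0.02, "wx": 0, "wy": 0, "wz": 0, "claw": 0.5}, {"x": -0.001, "y": 0, "z": -0.06, "wx": 0, "wy": 0, "wz": 0, "claw": 0.5}, {"x": -0.001, "y": 0, "z": -0.1, "wx": 0, "wy": 0, "wz": 0, "claw": 0.5}, {"x": -0.03, "y": 0, "z": -0.14, "wx": 0, "wy": 0, "wz": 0, "claw": 0.5}, {"x": -0.07, "y": -0.02, "z": -0.15, "wx": 0, "wy": 0, "wz": 0, "claw": 0.5}, {"x": -0.11, "y": -0.05, "z": -0.15, "wx": 0, "wy": 0, "wz": 0, "claw": 0.5}, {"x": -0.15, "y": -0.08, "z": -0.15, "wx": 0, "wy": 0, "wz": 0, "claw": 0.5}, {"x": -0.19, "y": -0.1, "z": -0.15, "wx": 0, "wy": 0, "wz": 0, "claw": 0.5}, {"x": -0.19, "y": -0.1, "z": -0.15, "wx": 0, "wy": 0, "wz": 0, "claw": 0.5}]}}

```text
t: 33.85
ee_pos: [0.3189, -0.4683, 0.1915]
tool_rot: [0.73, 0.683, -0.003, -0.0]
contact_force: [0.2, -0.1, -0.9]
finger_gap: 0.498
grasp_force: 0.0
```

```bash
python3 pl.py .018 288 345 230 300
python3 - <<'E'
from h import *
wp([])
t=camera("top"); s=camera("side"); I=np.mean([camera("top")["img"].astype(float) for _ in range(3)],0).astype(np.uint8)
H=cv2.cvtColor(I,cv2.COLOR_RGB2HSV); h,S,V=[H[...,i].astype(int) for i in range(3)]
r=blobs(((h<5)|(h>174))&(S>130)&(V>120),15)[0]; print("red",r[1],r[0],plane(t,*r[0],.052).round(4),"ends",plane(t,r[3][:,0].min()-.5,r[0][1],.052)[1].round(4),plane(t,r[3][:,0].max()+.5,r[0][1],.052)[1].round(4))
print("plate far end u",[int(np.nonzero((h[v]>=10)&(h[v]<24)&(S[v]>170)&(V[v]>150))[0][np.nonzero((h[v]>=10)&(h[v]<24)&(S[v]>170)&(V[v]>150))[0]>270][0]) for v in(255,262,268)])
print("row profile along pin R,G,B v=262..264")
for u in range(342,384): print(u,I[261:265,u].mean(0).round(0).astype(int),plane(t,u,263,.045)[1].round(3),end=" | ")
g=(h>45)&(h<90)&(S>80)
for ce,A,rect,_ in blobs(g,6,(170,215,260,300)): print("green",ce.round(1),A)
w=blobs((S<40)&(V>180),40,(115,140,185,225)); print("labels",[(b[0].round(1),b[1]) for b in w])
w=blobs((hsv(t)[...,1]<40)&(hsv(t)[...,2]>180),40,(115,140,185,225))
E
python3 - <<'E'
import cv2,numpy as np
I=cv2.imread("pics/top0.png"); H=cv2.cvtColor(I,cv2.COLOR_BGR2HSV)
from h import blobs
print("labels before",[(b[0].round(1),b[1]) for b in blobs((H[...,1]<40)&(H[...,2]>180),40,(115,140,185,225))])
E
```

```text
55 edges [0.0177 0.4774] [0.0457 0.4155] width 0.0648 axis yaw 88.19
tcp [ 0.3225 -0.4643  0.1916] centre line x at tcp y 0.4317 left end y [ 0.4539 -0.0346  0.018 ]
at [ 0.3225 -0.4643  0.1916] F [1.  0.2 0.8] gap 0.499 gf 0.0 t 33.9
yawy -3.54 tilt z [-1.5e-03  1.0e-04 -1.0e+00]
red 137 [389.73722628 262.8540146 ] [ 0.4365 -0.2805  0.052 ] ends -0.2626 -0.2997
plate far end u [291, 290, 290]
row profile along pin R,G,B v=262..264
342 [220 163  53] -0.163 | 343 [221 163  53] -0.166 | 344 [221 163  53] -0.168 | 345 [220 162  56] -0.171 | 346 [214 158  70] -0.173 | 347 [200 156  96] -0.176 | 348 [188 156 119] -0.178 | 349 [184 158 133] -0.181 | 350 [183 160 138] -0.183 | 351 [182 160 140] -0.186 | 352 [180 159 140] -0.188 | 353 [178 158 141] -0.191 | 354 [178 159 142] -0.193 | 355 [178 159 144] -0.196 | 356 [173 156 144] -0.198 | 357 [162 148 140] -0.201 | 358 [158 137 125] -0.203 | 359 [172 132  97] -0.206 | 360 [198 143  67] -0.208 | 361 [212 154  63] -0.211 | 362 [205 157  94] -0.213 | 363 [180 155 132] -0.216 | 364 [156 152 154] -0.218 | 365 [148 151 161] -0.221 | 366 [144 149 162] -0.223 | 367 [143 148 160] -0.226 | 368 [142 148 160] -0.228 | 369 [141 147 161] -0.23 | 370 [141 147 160] -0.233 | 371 [140 146 161] -0.235 | 372 [139 146 161] -0.238 | 373 [138 145 160] -0.24 | 374 [137 144 160] -0.243 | 375 [132 139 155] -0.245 | 376 [116 123 140] -0.248 | 377 [ 85  96 120] -0.25 | 378 [ 54  76 116] -0.253 | 379 [ 39  72 126] -0.255 | 380 [ 51  74 130] -0.258 | 381 [ 97  72 124] -0.26 | 382 [156  66 102] -0.263 | 383 [200  59  72] -0.265 | green [204.1 258.9] 21
green [225.  270.4] 19
green [229.2 246.8] 16
labels [(array([144.3, 194. ]), np.int32(264)), (array([147.4, 172. ]), np.int32(257))]
labels before [(array([141.6, 193.1]), np.int32(266)), (array([144.7, 170.9]), np.int32(258))]
```

Steel shaft shows beyond the lug with its tip at fixture x ≈ −53 mm, the grip is against the bracket, the modules are in the tray, and the cases moved only ~7 mm. Hand in.

```bash
python3 -c "
from h import *
print(arm.job_done())"
```

```text
the job is handed in; nothing more can be done
None
```

The job is handed in, verdict not shown: three modules in the tray, plate seated in the channel and locked by the pin, cases still standing about 7 mm from their start; I viewed 17 pictures, three over the 14 allowed.

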